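# Rack the drying tray

## Task

Pick up the little bowl by its foot ring and set it down gently, still foot-up, in the empty bay of the white sherd tray on the bench. Then carry the tray level by its green grip to the drying rack and slide it into the middle slot, the one right above the tray that is already there, until it sits fully home against the back stop. Keep the bowl and the sherds in their bays, and leave the jar, the bottle and the tape roll alone.

Things in the scene. Friction and masses are not known exactly. Their poses are not given: they have to be found in the camera images.
- bowl_center (a point): Small beige ceramic bowl standing upside down (foot-up), about 70 g. The point is on its axis, half-way up its 42 mm height, 21 mm above what it stands on; z up the axis. The rim below is 76 mm across; the outside slopes in to a shoulder 38 mm across, 30 mm above the rim.
- bowl_foot (a point): The bowl's foot ring, to be gripped: a solid upright round stub 34 mm across and 12 mm high on top of the bowl, from 30 mm (the shoulder) to 42 mm above the rim; the point is on its axis, 36 mm above the rim. Only the fingertips go round it, their ends just above the shoulder.
- tray_center (a point): Loose white tray, 140 mm long (x), 200 wide (y), 30 high, floor and walls 4 mm thick, about 150 g empty. The point is in its middle, 15 mm above its underside. x points to the back wall (which enters the rack first), z up; the green grip is on the front wall (-x). A divider 14 mm high, at y = 0 along x, parts two bays of 132 by 94 mm: the one at -y holds two loose sherds, the one at +y is empty.
- tray_grip (a point): Where to hold the tray: the green pull grip, a bar 18 mm wide (y), 30 high (11 to 41 mm above the tray's underside), reaching 60 mm straight out from the front wall. The point is on its centreline, 36 mm out from the wall (106 mm in -x from the tray's middle), 26 mm above the underside; axes as the tray's. The loaded tray's 0.27 kg hang about 85 mm from here: grip firmly.
- tray_empty_bay (a point): The centre of the empty bay's floor (49 mm in +y of the tray's middle, 4 mm above the tray's underside). Axes as the tray's.
- rack: Fixed open aluminium drying rack, 190 mm high, 150 deep (x), 246 wide (y), origin under its middle, x from its open front to its back. Three slots one above the other, 70 mm apart, each two ledges 14 mm wide with upright webs beside them. In the lowest sits a fixed full tray with a grey grip; middle and top are empty. A tray gets between two levels only by sliding in from the front.
- rack_slot (a point): Middle of the middle slot's mouth, at the front ends of its ledges, at the height of their tops (95 mm above the bench), on which the tray's underside slides. x points into the slot, y across, z up. The webs are 208 mm apart (4 mm to spare on either side of the tray); webs and ledges flare outward and down over the 12 mm before the mouth.
- rack_home (a point): Where the tray's middle (its centre point) is when it is fully home in the middle slot, its back wall on the back stop: 62 mm in from the mouth, 15 mm above the ledge tops; axes as the slot's. The back stop is 132 mm in; the home tray's front wall is 8 mm outside the mouth.
- sherd_a_center (a point): Beige curved sherd, about 50 by 58 mm and 11 mm high, about 22 g, lying loose in the tray's -y bay, near the back wall. The point is about the middle of it.
- sherd_b_center (a point): Terracotta curved sherd, about 46 by 52 mm and 11 mm high, about 22 g, lying loose in the tray's -y bay, near the grip end. The point is about the middle of it.
- jar: Bystander: lidded glass jar, 76 mm across, 85 mm high. Origin at the centre of its underside.
- flask: Bystander: white plastic bottle, 54 mm across, 105 mm high. Origin at the centre of its underside.
- tape: Bystander: roll of masking tape lying flat, 90 mm across, 30 mm high. Origin at the centre of its underside.
There are look-alikes about, which are no part of the job. Leave any purple or yellow look-alike of the part that bears bowl_center alone.

How it is judged (in metres and radians):
On the way, in this order (a step that is already met when the one before it is completed fails the run):
1. the bowl stands foot-up and let go in the tray's empty bay, while the tray still lies on the bench (x of bowl_center in the frame of tray_center between -0.033 and 0.033 m and y of bowl_center in the frame of tray_center between 0.036 and 0.062 m and z of bowl_center in the frame of tray_center between 0.005 and 0.015 m and angle between bowl_center's own z axis and vertical below 0.12 rad and contact force between the fingers and bowl below 0.05 N and height (world z) of tray_center below 0.025 m), for 0.2 s.
2. the tray lies on the ledges of the middle slot, fully home, with the bowl in its bay (x of tray_center in the frame of rack_slot between 0.056 and 0.068 m and y of tray_center in the frame of rack_slot between -0.006 and 0.006 m and z of tray_center in the frame of rack_slot between 0.011 and 0.019 m and angle between the x axis of tray_center and the x axis of rack_slot, either way round below 0.05 rad and angle between tray_center's own z axis and vertical below 0.04 rad and x of bowl_center in the frame of tray_center between -0.033 and 0.033 m and y of bowl_center in the frame of tray_center between 0.036 and 0.062 m and z of bowl_center in the frame of tray_center between 0.005 and 0.015 m and angle between bowl_center's own z axis and vertical below 0.12 rad), for 0.2 s.
At the end, for the whole second after the job is handed in: The tray rests on the ledges of the rack's middle slot, its back wall within 6 mm of the back stop, level and straight in the slot (within 6 mm sideways and 4 mm in height); the bowl stands foot-up on the floor of the +y bay and both sherds are in the -y bay; tray and bowl at rest (all of step 2 and x of sherd_a_center in the frame of tray_center between -0.07 and 0.07 m and y of sherd_a_center in the frame of tray_center between -0.1 and 0.005 m and z of each of sherd_a_center, sherd_b_center in the frame of tray_center below 0.03 m and x of sherd_b_center in the frame of tray_center between -0.07 and 0.07 m and y of sherd_b_center in the frame of tray_center between -0.1 and 0.005 m and linear speed of each of tray, bowl below 0.02 m/s); the robot touches nothing.
It fails at once if the bowl is dropped from more than about 20 mm (it moves faster than 0.6 m/s while not held, the tray still on the bench) (linear speed of bowl above 0.6 m/s and contact force between the fingers and bowl below 0.05 N and height (world z) of tray_center below 0.025 m).
It fails at once if the bowl is pressed hard onto the tray (over 25 N) (contact force between bowl and tray above 25 N).
It fails at once if the bowl is tipped more than 30 degrees (angle between bowl_center's own z axis and vertical above 0.52 rad).
It fails at once if the tray is tipped more than 20 degrees (angle between tray_center's own z axis and vertical above 0.35 rad).
It fails at once if a bystander (jar, bottle or tape roll) is moved more than 30 mm (distance of any of jar, flask, tape from where it was at the start of the episode above 0.03 m).
It also fails if it takes over 72 s, if anything falls off the work surface, if the arm or the gripper's body presses on something with over 40 N, if the wrist force passes 120 N, or if a joint passes its speed limit or range.

## Robot

A 6-joint arm with a two-finger parallel gripper is mounted at the origin on the work surface. World frame = base frame: x ahead of the robot, y to its left, z up, the work surface at z = 0. Lengths are in mm, angles in rad, forces in N, time in s.
With the tool pointing down it reaches from about 300 to 775 mm from the base axis. Payload 14.6 kg.
Tool frame: the origin (TCP) lies midway between the tips of the shut fingers; the grasp point (between the pads) lies 19 mm behind it; x points along the fingers, z is the direction in which the jaws open and shut, and the axes are right-handed (so a half turn about x gives the same grasp; the last joint's range is limited). The gripper opens to 94 mm and grips with 3 to 60 N. Pads are 16 mm wide; open, the fingers measure 119 mm over their backs; the gripper's body (75 mm by 177 mm) begins 78 mm behind the grasp point.
Start: joints at [-1.294, 0.3, 1.521, -0, 1.321, -0.067], TCP at [185.38, -517.807, 205.446] pointing down, gripper open.
Joint ranges: [-3.03, 3.03], [-0.79, 2.21], [0.23, 2.52], [-1.04, 4.18], [0, 3.07], [-2.55, 2.55]. Speed limits (rad/s): [2.22, 2.22, 2.57, 3.14, 3.14, 3.14].

## Interface

Orientations are given as [roll, pitch, yaw] about the fixed x, y, z axes, in that order (R = Rz(yaw) Ry(pitch) Rx(roll)).
In Python, from cell import * gives the robot as it stands.
- The arm moves only by the tool play_rows, never from a script. Its argument "motion" is one flat list of numbers, 7 for each row, row after row: the turn, a rotation vector about the tool's x, y, z in rad, then the shift along the tool's x, y, z in m, then the closure, from -1 (fully open) to 1 (shut), so that 0 is half open. In form: [rx, ry, rz, x, y, z, fingers, rx, ry, rz, x, y, z, fingers, ...]. A call has 1 to 20 rows; each row shifts and turns the pose as measured when the row begins, along the tool's axes as they then stand; what a row does not reach is not made up. A row lasts 1/10 s, in which the tool goes at most 50 mm and 8.59 degrees, less where a joint would pass 70% of its speed; a pose out of reach is approached as far as the arm can. A call with a gripper value outside its range is refused whole. The fingers move at their own pace and stop on an object; "newtons" is the grip in N (left out, the last holds). Time passes only in rows, so rows that do not move let the fingers close. It gives the time, the measured TCP pose, the force and the opening at its end, in the units of the state.
- read_state(): the state, without advancing time (a new reading comes with each control period).
- camera(name): name is "scene" or "top" or "wrist"; returns (picture, depth): 400x640x3 uint8, blue, green, red; 400x640 float32, mm along the optical axis (not along the pixel's ray), 0 where there is no reading.
- camera_params(name): a dict with "fx", "fy", "cx", "cy" (pixels), "k1" (the pictures are not rectified: a ray, as slopes to the right and down, at radius r is drawn at 1 + k1 r^2 times it, then the intrinsics apply), "T" (4x4, takes a point from camera to world coordinates). Camera axes: x right, y down, z forward; pixel columns grow to the right and rows downward; lengths in mm; the calibration is good to about 2 mm. A picture is of the moment at which its call begins: read the wrist's pose just before it. camera_params takes no time and is no camera call; for the wrist camera it gives the pose at the moment of the call.
- sign_off(): hands the job in, once; it reports no verdict.
Trained networks look in the newest picture that a camera, given by its name, has taken for a name from the list of things; names that differ only in an ending like _2 or _b are one class to them, and where a whole thing is asked for, a point or a joint stands for the part that bears it (a point fixed in the world has none). Each returns a list of dicts, best first, with "conf" (0 to 1); they miss things now and then, are a little off and sometimes report something else, mostly with a low value. They report only what shows in the picture. A call takes as long as a camera call. They do not tell look-alikes from the thing itself.
- masks_of(camera, name): "region" (400x640 bool, what is visible of it).
- place_of(camera, name): "at" ([x, y, z] in mm, in the coordinates of the camera as it stood for that picture, good to about 4 mm: a listed point, or the origin of a listed thing).
The state is a dict: "clock": time; "joints": joint angles; "qd": joint speeds; "effort": joint torques, N m; "eef_pos": TCP position; "eef_rot": TCP orientation; "wrist_force": force on the tool from outside, world axes, zero at the start; "moment": the same for the moment, N m; "finger_gap": finger opening in mm.
Only numpy, scipy, OpenCV 4.12 (cv2) and the standard library are available. Lean on these libraries where they do the work, as an engineer would, in place of code of your own. Each camera call takes 0.05 s, during which the arm holds its last target.

## Working session

There is one attempt and no reset: what is moved stays moved. The work goes in short steps, Python scripts to look and compute and a tool call to move; the robot and the scene stay as the last step left them, time stands still between calls to the robot, and variables do not carry over. Pictures are saved under pics/ and viewed, and the job is handed in when it is done.

Besides the shell and the picture viewer there is one more tool, called after "Emit:" as name(argument=value, ...) on one line, values as JSON. play_rows: Moves the arm, as the interface text tells. Its arguments: {"type":"object","properties":{"motion":{"type":"array","items":{"type":"number"}},"newtons":{"type":"number"}},"required":["motion"]}

```bash
ls; mkdir -p pics; cat > h.py <<'E'
from cell import *
import numpy as np, cv2
def shot(n,f):
    p=camera_params(n); im,d=camera(n); cv2.imwrite('pics/'+f,im); return im,d,p
def ray(p,u,v):
    xd=np.array([(u-p['cx'])/p['fx'],(v-p['cy'])/p['fy']]); x=xd.copy()
    for _ in range(20): x=xd/(1+p['k1']*(x@x))
    return np.array([x[0],x[1],1.])
def w(p,u,v,z):
    c=ray(p,u,v)*z; T=np.array(p['T']); return T[:3,:3]@c+T[:3,3]
def wp(p,c):
    T=np.array(p['T']); return T[:3,:3]@np.array(c)+T[:3,3]
def pix(p,X):
    T=np.array(p['T']); c=T[:3,:3].T@(np.array(X)-T[:3,3]); s=c[:2]/c[2]; s=s*(1+p['k1']*(s@s)); return s[0]*p['fx']+p['cx'],s[1]*p['fy']+p['cy']
def cloud(p,d):
    v,u=np.mgrid[0:400,0:640]; K=np.array([[p['fx'],0,p['cx']],[0,p['fy'],p['cy']],[0,0,1.]])
    xd=np.stack([(u-p['cx'])/p['fx'],(v-p['cy'])/p['fy']],-1); x=xd.copy()
    for _ in range(20): x=xd/(1+p['k1']*(x**2).sum(-1,keepdims=True))
    c=np.dstack([x,np.ones(d.shape)])*d[...,None]; T=np.array(p['T']); P=c@T[:3,:3].T+T[:3,3]; P[d<=0]=np.nan; return P
E
python3 - <<'E'
from h import *
np.set_printoptions(precision=1,suppress=True)
names=['bowl_center','bowl_foot','tray_center','tray_grip','tray_empty_bay','rack','rack_slot','rack_home','sherd_a_center','jar','flask','tape']
for c in ['scene','top']:
    im,d,p=shot(c,c+'0.png')
    for n in names:
        for r in place_of(c,n)[:4]:
            X=wp(p,r['at']); print(c,n,round(r['conf'],2),X,np.array(pix(p,X)))
print(read_state())
E
```

```text
pics
scene bowl_center 0.94 [484.5 -48.6  19.4] [336.7 208.7]
scene bowl_center 0.84 [ 385.1 -153.4   22.3] [340.  178.2]
scene bowl_center 0.69 [355.2 -46.7  15. ] [369.6 192.7]
scene bowl_center 0.59 [612.7 -50.1  18. ] [300.8 227.7]
scene bowl_foot 0.98 [483.1 -41.7  39.1] [338.7 204.5]
scene bowl_foot 0.77 [355.8 -49.   35.7] [369.3 187.1]
scene bowl_foot 0.76 [ 381.  -150.8   34.4] [341.5 175. ]
scene bowl_foot 0.58 [610.7 -51.5  34.5] [300.9 222.8]
scene tray_center 0.65 [480.1 167.   13.9] [389.8 251.4]
scene tray_center 0.19 [ 580.6 -293.7    5.5] [264.7 185.1]
scene tray_grip 0.88 [437.5 260.7  18.9] [427.7 263.2]
scene tray_empty_bay 0.8 [523.5 185.7   6.3] [382.6 265.3]
scene rack 0.86 [ 583.3 -293.8    2.8] [264.1 186. ]
scene rack_slot 0.8 [ 577.9 -235.3   92.4] [272.9 171.1]
scene rack_home 0.6 [ 577.4 -299.7  111. ] [261.1 156.4]
scene sherd_a_center 0.64 [444.  123.5   3.2] [387.6 239. ]
scene jar 0.94 [750.1 218.8  -2.1] [321.1 322.7]
scene jar 0.74 [ 581.3 -295.1    2.9] [264.4 185.6]
scene flask 0.74 [766.5 -37.9  -6.1] [256.9 261.9]
scene tape 0.98 [758.2  94.3  -
[... 859 characters left out ...]
 0.8 [ 585.9 -300.   106.6] [476.5 185.2]
top rack_home 0.27 [762.4  99.5   1.2] [292.1 117.2]
top sherd_a_center 0.73 [444.3 121.9   6.9] [277. 251.]
top jar 0.7 [750.4 221.8  -4.8] [241.5 122.2]
top jar 0.32 [444.4 262.4  26.1] [213.3 249.3]
top flask 0.9 [758.2 -38.9   4. ] [350.  119.3]
top tape 0.61 [765.7  94.8  -0.2] [294.1 116.1]
{'clock': 1.3, 'joints': array([-1.3,  0.3,  1.5, -0. ,  1.3, -0.1]), 'qd': array([-0.,  0., -0.,  0., -0.,  0.]), 'effort': array([  0. , -53.2, -35.3,   0.1,   0. ,  -0. ]), 'eef_pos': array([ 185.4, -517.8,  205.4]), 'eef_rot': array([-1.9,  1.6,  3.1]), 'wrist_force': array([0.1, 0.7, 0.9]), 'moment': array([0., 0., 0.]), 'finger_gap': 93.85044741308234}
```

```bash
python3 - <<'E'
from h import *
im=cv2.imread('pics/top0.png')
cv2.imwrite('pics/top_crop.png',cv2.resize(im[90:340,180:560],None,fx=2.1,fy=2.1,interpolation=cv2.INTER_CUBIC))
E
```

```text
(no output)
```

View pics/top_crop.png

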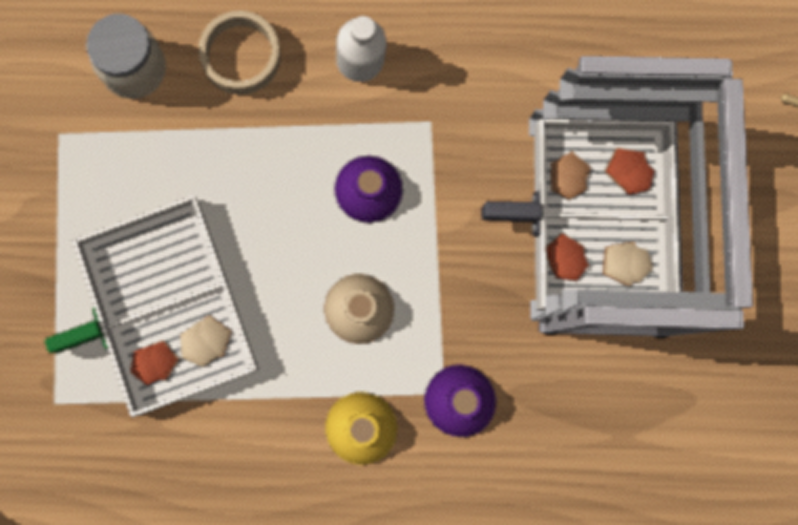

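View pics/scene0.png

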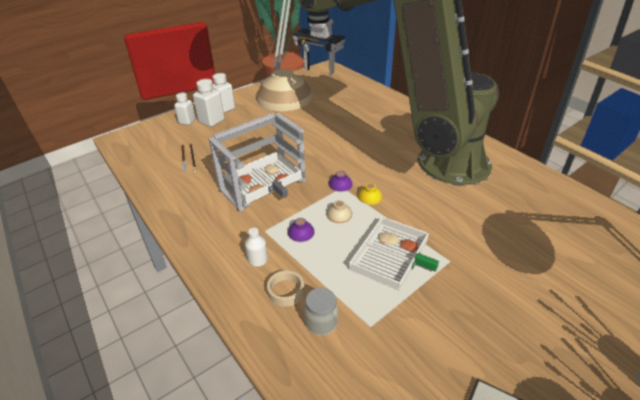

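Four bowl candidates in the top picture: beige (351,235), purple (355,178), purple (398,280), yellow (352,294). The beige one fits the description "beige ceramic". The crop below will confirm it, and I'll measure things from depth.

```bash
python3 - <<'E'
from h import *
np.set_printoptions(precision=1,suppress=True)
for c in ['top','scene']:
    im,d,p=shot(c,c+'1.png'); P=cloud(p,d)
    if c=='top': cv2.imwrite('pics/bowlcrop.png',cv2.resize(im[205:265,315:395],None,fx=7,fy=7,interpolation=cv2.INTER_CUBIC))
    T=np.array(p['T']); print(c,p['fx'],T[:3,3])
    x,y,z=P[...,0],P[...,1],P[...,2]
    m=(np.hypot(x-484,y+45)<60)
    print('table z',np.nanmedian(z[(abs(x-484)<70)&(abs(y+45)<70)&(z<12)]))
    f=m&(z>38); print('foot',f.sum(),np.nanmean(P[f],0),np.nanmax(z[m]))
    t=(abs(x-480)<150)&(abs(y-165)<140)&(z>24)&(z<36)
    g=(im[...,1].astype(int)>im[...,2]+40)&(im[...,1].astype(int)>im[...,0]+40)&(abs(x-440)<60)&(y>200)
    g&=z>30
    print('grip',g.sum(),np.nanmean(P[g],0),np.nanmin(P[g],0),np.nanmax(P[g],0))
    r=cv2.minAreaRect(P[t&~g][:,:2].astype(np.float32)); print('tray',t.sum(),r)
    k=(abs(x-583)<160)&(abs(y+295)<130)&(z>180)
    if k.sum()>10:
        print('racktop',k.sum(),cv2.minAreaRect(P[k][:,:2].astype(np.float32)),np.nanmedian(z[k]))
E
```

```text
top 451.2605291849466 [ 414.1  -14.8 1034.6]
table z -0.6579070511347709
foot 172 [481.4 -44.6  40.9] 45.64955349967829
grip 158 [442.8 257.2  39.7] [428.8 231.1  35.3] [458.2 284.   44.2]
tray 658 ((470.1202392578125, 189.720703125), (200.60601806640625, 194.60830688476562), 21.722322463989258)
racktop 2716 ((582.3173828125, -305.9986572265625), (158.7405242919922, 246.26683044433594), 89.60832214355469) 190.16450453919464
scene 423.7957939924846 [1081.7  669.2  835.2]
table z -1.460784436293011
foot 70 [482.7 -41.3  40.3] 44.77969743032145
grip 147 [446.  261.4  37.9] [428.7 232.2  30.1] [461.8 288.4  44.2]
tray 554 ((467.60723876953125, 193.46690368652344), (204.72091674804688, 200.29318237304688), 21.440767288208008)
racktop 792 ((582.0780639648438, -307.104248046875), (165.90060424804688, 247.55377197265625), 89.0909423828125) 189.73603780018794
```

View pics/bowlcrop.png

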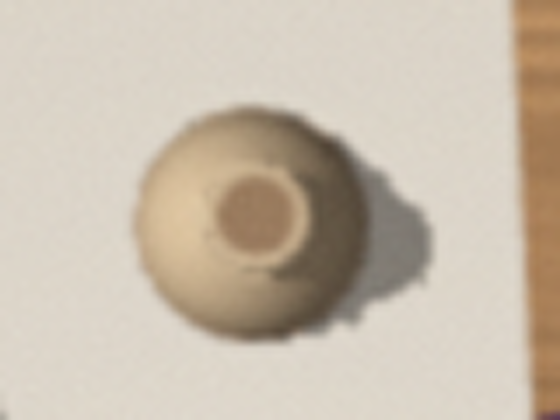

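The crop confirms the beige bowl with its foot ring, at about pixel (351,235) and world (482,-44). The purple and yellow ones are look-alikes.

```bash
cat >> h.py <<'E'
from scipy.spatial.transform import Rotation as Ro
def pose():
    s=read_state(); return np.array(s['eef_pos']),Ro.from_euler('xyz',s['eef_rot']),s
def tgt(jaw):  # tool down, jaw dir angle (rad), tool z
    z=np.array([np.cos(jaw),np.sin(jaw),0]); x=np.array([0,0,-1.]); y=np.cross(z,x); return Ro.from_matrix(np.c_[x,y,z])
def delta(pos,R):
    p0,R0,s=pose(); rv=(R0.inv()*R).as_rotvec(); sh=R0.inv().apply(np.array(pos)-p0)/1000
    print('p',p0.round(1),'jaw deg',np.degrees(np.arctan2(*R0.as_matrix()[[1,0],2])).round(2),'down',R0.as_matrix()[:,0].round(4))
    print('rotvec(tool)',rv.round(4),'shift now-axes',sh.round(4),'shift after turn',(R.inv().apply(np.array(pos)-p0)/1000).round(4), 'dist',np.linalg.norm(sh).round(3)); return rv,sh
E
python3 - <<'E'
from h import *
for a in (21.6,201.6,0): delta([430,-44,300],tgt(np.radians(a)))
p=camera_params('wrist'); P,R,s=pose(); T=np.array(p['T']); print(R.inv().apply(T[:3,3]-P), R.inv().as_matrix()@T[:3,:3], p['fx'])
E
```

```text
p [ 185.4 -517.8  205.4] jaw deg -70.3 down [-0.  0. -1.]
rotvec(tool) [-1.604e+00 -1.000e-04  0.000e+00] shift now-axes [-0.0946  0.39   -0.3636] shift after turn [-0.0946  0.3505  0.4019] dist 0.542
p [ 185.4 -517.8  205.4] jaw deg -70.3 down [-0.  0. -1.]
rotvec(tool) [1.5376e+00 0.0000e+00 1.0000e-04] shift now-axes [-0.0946  0.39   -0.3636] shift after turn [-0.0946 -0.3505 -0.4019] dist 0.542
p [ 185.4 -517.8  205.4] jaw deg -70.3 down [-0.  0. -1.]
rotvec(tool) [-1.227 -0.     0.   ] shift now-axes [-0.0946  0.39   -0.3636] shift after turn [-0.0946  0.4738  0.2446] dist 0.542
[-1.79792943e+02  7.68289879e+01 -1.12878371e-01] [[-1.37583360e-03 -2.67303204e-01  9.63611490e-01]
 [ 3.35486144e-05 -9.63612414e-01 -2.67303413e-01]
 [ 9.99999053e-01 -3.35437185e-04  1.33473798e-03]] 343.3920836161989
```

Emit:
play_rows(motion=[-0.146, 0, 0, -0.008, 0, 0, -1, -0.146, 0, 0, -0.008, 0, 0, -1, -0.146, 0, 0, -0.008, 0, 0, -1, -0.146, 0, 0, -0.008, 0, 0, -1, -0.146, 0, 0, -0.008, 0, 0, -1, -0.146, 0, 0, -0.008, 0, 0, -1, -0.146, 0, 0, 0, 0, 0, -1, -0.146, 0, 0, 0, 0, 0, -1, -0.146, 0, 0, 0, 0, 0, -1, -0.146, 0, 0, 0, 0, 0, -1, -0.146, 0, 0, 0, 0, 0, -1], newtons=15)

```text
clock: 2.5
eef_pos: [185.4, -517.7, 255.5]
eef_rot: [0.963, 1.571, 1.385]
wrist_force: [-0.1, 0.4, 0.5]
finger_gap: 94.1
```

```bash
python3 - <<'E'
from h import *
delta([470,-44,230],tgt(np.radians(21.6)))
E
```

```text
p [ 185.4 -517.7  255.5] jaw deg 24.16 down [ 0.e+00  1.e-04 -1.e+00]
rotvec(tool) [ 0.0446  0.0001 -0.0001] shift now-axes [0.0256 0.3158 0.4535] shift after turn [0.0255 0.3357 0.439 ] dist 0.553
```

Emit:
play_rows(motion=[0, 0, 0, 0.002, 0.0263, 0.0378, -1, 0, 0, 0, 0.002, 0.0263, 0.0378, -1, 0, 0, 0, 0.002, 0.0263, 0.0378, -1, 0, 0, 0, 0.002, 0.0263, 0.0378, -1, 0, 0, 0, 0.002, 0.0263, 0.0378, -1, 0, 0, 0, 0.002, 0.0263, 0.0378, -1, 0, 0, 0, 0.002, 0.0263, 0.0378, -1, 0, 0, 0, 0.002, 0.0263, 0.0378, -1, 0, 0, 0, 0.002, 0.0263, 0.0378, -1, 0, 0, 0, 0.002, 0.0263, 0.0378, -1, 0, 0, 0, 0.002, 0.0263, 0.0378, -1, 0, 0, 0, 0.002, 0.0263, 0.0378, -1, 0.0446, 0, 0, 0, 0, 0, -1])

```text
clock: 3.8
eef_pos: [475.2, -23.1, 231.1]
eef_rot: [-0.626, 1.567, -0.244]
wrist_force: [-0.9, -0.3, 0.5]
finger_gap: 94.4
```

```bash
cat >> h.py <<'E'
def circ(pts):
    A=np.c_[2*pts,np.ones(len(pts))]; s=np.linalg.lstsq(A,(pts**2).sum(1),rcond=None)[0]; return s[:2],np.sqrt(s[2]+s[:2]@s[:2])
E
python3 - <<'E'
from h import *
np.set_printoptions(precision=1,suppress=True)
im,d,p=shot('wrist','w1.png'); P=cloud(p,d); x,y,z=P[...,0],P[...,1],P[...,2]
for n in ['bowl_foot','bowl_center']:
    for r in place_of('wrist',n): X=wp(p,r['at']); print(n,r['conf'],X,pix(p,X))
m=np.hypot(x-483,y+44)<70
f=m&(z>38)&(z<46); print(f.sum(),P[f].mean(0),cv2.minEnclosingCircle(P[f][:,:2].astype(np.float32)))
print('table',np.nanmedian(z[m&(z<8)]),'top',np.percentile(z[f],[5,50,95]))
delta([483,-44,100],tgt(np.radians(21.6)))
E
```

```text
bowl_foot 0.97 [349.5 -50.3  38.1] (np.float64(208.1489765697321), np.float64(160.963177560041))
bowl_foot 0.95 [473.3 -41.2  35.9] (np.float64(317.07918325257225), np.float64(193.89404698464486))
bowl_foot 0.75 [ 384.2 -154.8   36. ] (np.float64(211.56241605781526), np.float64(253.36793333134605))
bowl_foot 0.57 [609.5 -50.3  38.2] (np.float64(422.8101815628682), np.float64(243.53373004919303))
bowl_center 0.82 [352.8 -50.9  24. ] (np.float64(214.82332782515147), np.float64(160.63216144665333))
bowl_center 0.66 [ 387.6 -157.8   20.2] (np.float64(217.54908096303637), np.float64(251.18992185514549))
bowl_center 0.6 [474.7 -49.4  21.7] (np.float64(315.83053018494775), np.float64(197.68167585278815))
701 [478.5 -44.9  42.9] ((478.86663818359375, -45.60492706298828), 16.98891830444336)
table 1.3959161310737898 top [41.4 42.9 44.2]
p [473.8 -26.8 231.4] jaw deg 21.72 down [ 0. -0. -1.]
rotvec(tool) [0. 0. 0.] shift now-axes [ 0.1 -0.   0. ] shift after turn [ 0.1 -0.   0. ] dist 0.133
```

View pics/w1.png

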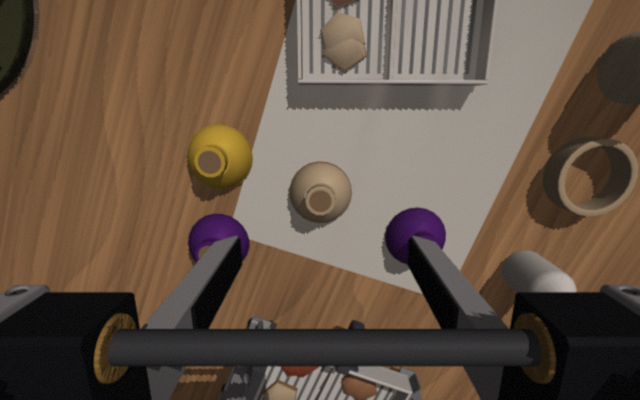

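The beige bowl sits at (318,198) with the look-alikes around it. The arm was still settling, so I'll measure again before descending.

```bash
python3 - <<'E'
from h import *
np.set_printoptions(precision=1,suppress=True)
for k in range(2):
    im,d,p=shot('wrist','w2.png'); P=cloud(p,d); x,y,z=P[...,0],P[...,1],P[...,2]
    m=np.hypot(x-483,y+44)<70
    f=m&(z>38)&(z<46); print(f.sum(),P[f].mean(0),cv2.minEnclosingCircle(P[f][:,:2].astype(np.float32)),np.nanmedian(z[m&(z<8)]))
delta([480,-44.5,100],tgt(np.radians(21.6)))
np.set_printoptions(precision=4); delta([480,-44.5,100],tgt(np.radians(21.6)))
E
```

```text
703 [478.5 -45.1  42.8] ((478.5902099609375, -45.583213806152344), 16.962942123413086) 1.3497178829205723
704 [478.5 -44.9  42.8] ((478.6738586425781, -45.779624938964844), 17.042537689208984) 1.3679615175162212
p [473.6 -27.6 231.6] jaw deg 21.63 down [ 0. -0. -1.]
rotvec(tool) [0. 0. 0.] shift now-axes [ 0.1 -0.  -0. ] shift after turn [ 0.1 -0.  -0. ] dist 0.133
p [473.6 -27.6 231.6] jaw deg 21.63 down [ 0.0046 -0.0019 -1.    ]
rotvec(tool) [0.0005 0.0035 0.0034] shift now-axes [ 0.1317 -0.0176 -0.0007] shift after turn [ 0.1316 -0.018  -0.0003] dist 0.133
```

Emit:
play_rows(motion=[0, 0.0035, 0.0034, 0.033, -0.0045, 0, -1, 0, 0, 0, 0.033, -0.0045, 0, -1, 0, 0, 0, 0.033, -0.0045, 0, -1, 0, 0, 0, 0.033, -0.0045, 0, -1, 0, 0, 0, 0, 0, 0, -0.6, 0, 0, 0, 0, 0, 0, -0.6, 0, 0, 0, 0, 0, 0, -0.6])

```text
clock: 4.75
eef_pos: [480.9, -51.1, 100.5]
eef_rot: [-0.53, 1.563, -0.158]
wrist_force: [-0.4, -0.5, 0.7]
finger_gap: 76.0
```

```bash
python3 - <<'E'
from h import *
np.set_printoptions(precision=4,suppress=True)
im,d,p=shot('wrist','w3.png'); P=cloud(p,d); x,y,z=P[...,0],P[...,1],P[...,2]
m=np.hypot(x-483,y+44)<50
f=m&(z>38)&(z<46); print(f.sum(),P[f].mean(0),cv2.minEnclosingCircle(P[f][:,:2].astype(np.float32)),np.nanmedian(z[m&(z<8)]))
delta([479.5,-45,33],tgt(np.radians(21.6)))
E
```

```text
1632 [478.3737 -44.5682  42.8   ] ((478.570068359375, -45.32544708251953), 16.799949645996094) 1.3425885671686046
p [481.2 -51.1 100.9] jaw deg 21.33 down [ 0.0087 -0.0014 -1.    ]
rotvec(tool) [-0.0047  0.0075  0.0045] shift now-axes [0.0679 0.0066 0.0001] shift after turn [0.0679 0.0063 0.0006] dist 0.068
```

View pics/w3.png

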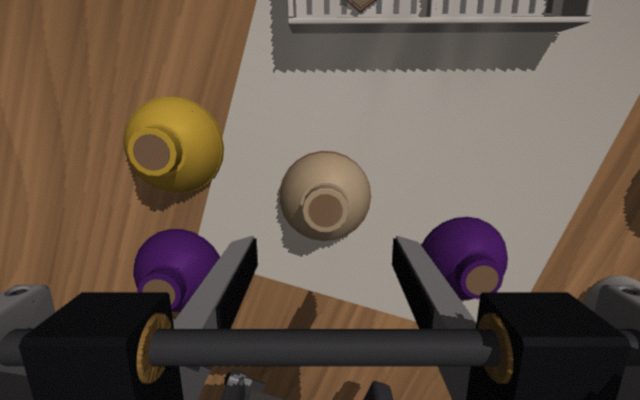

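Emit:
play_rows(motion=[-0.005, 0.0075, 0.0045, 0.017, 0.0033, 0, -0.6, 0, 0, 0, 0.017, 0.0033, 0, -0.6, 0, 0, 0, 0.017, 0, 0, -0.6, 0, 0, 0, 0.016, 0, 0, -0.6, 0, 0, 0, 0, 0, 0, -0.6])

```text
clock: 5.3
eef_pos: [480.6, -43.9, 32.9]
eef_rot: [-0.536, 1.565, -0.157]
wrist_force: [0.6, 0.1, 0.8]
finger_gap: 75.0
```

```bash
python3 - <<'E'
from h import *
np.set_printoptions(precision=4,suppress=True)
im,d,p=shot('wrist','w4.png')
delta([479,-45,32.5],tgt(np.radians(21.6))); print(pose()[2]['wrist_force'])
print(pix(p,pose()[0]),pix(p,[479,-45,42]))
E
```

```text
p [481.1 -44.   34. ] jaw deg 21.75 down [ 0.0069 -0.0011 -1.    ]
rotvec(tool) [0.0026 0.006  0.0035] shift now-axes [ 0.0015 -0.0001 -0.0023] shift after turn [ 0.0015 -0.0001 -0.0023] dist 0.003
[ 0.2592  0.2015 -1.0121]
(np.float64(326.82545699558244), np.float64(251.87021901309174)) (np.float64(322.6637266607565), np.float64(258.12656991575477))
```

View pics/w4.png

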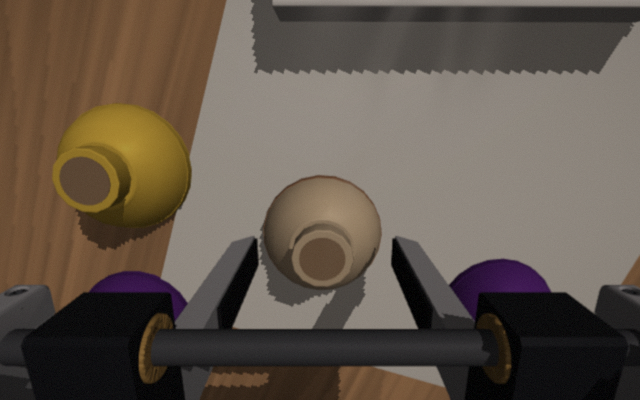

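Emit:
play_rows(motion=[0, 0.006, 0.0035, 0.0015, 0, -0.002, -0.4, 0, 0, 0, 0, 0, 0, 0.2, 0, 0, 0, 0, 0, 0, 0.6, 0, 0, 0, 0, 0, 0, 0.8, 0, 0, 0, 0, 0, 0, 0.8, 0, 0, 0, 0, 0, 0, 0.8, 0, 0, 0, 0, 0, 0, 0.8, 0, 0, 0, 0, 0, 0, 0.8], newtons=15)

```text
clock: 6.15
eef_pos: [480.6, -44.8, 35.2]
eef_rot: [-0.568, 1.567, -0.188]
wrist_force: [0.6, -0.6, -0.5]
finger_gap: 33.3
```

```bash
python3 - <<'E'
from h import *
s=read_state(); print(s['finger_gap'],s['wrist_force'],s['eef_pos'])
E
```

```text
33.33980549660156 [ 0.60120795 -0.6198955  -0.51089688] [480.60998992 -44.83990153  35.18935931]
```

Gripped at 33.3 mm (foot is 34). Lift.

Emit:
play_rows(motion=[0, 0, 0, -0.01, 0, 0, 0.8, 0, 0, 0, -0.02, 0, 0, 0.8, 0, 0, 0, -0.03, 0, 0, 0.8, 0, 0, 0, -0.03, 0, 0, 0.8, 0, 0, 0, -0.03, 0, 0, 0.8, 0, 0, 0, -0.01, 0, 0, 0.8, 0, 0, 0, 0, 0, 0, 0.8])

```text
clock: 6.85
eef_pos: [479.3, -44.6, 172.5]
eef_rot: [-0.542, 1.568, -0.162]
wrist_force: [-1.0, -0.5, -0.8]
finger_gap: 33.4
```

```bash
python3 - <<'E'
from h import *
np.set_printoptions(precision=2,suppress=True)
im,d,p=shot('wrist','w5.png'); P,R,s=pose(); print(s['finger_gap'],s['wrist_force'])
# tray fit from this view and top
for c in ['wrist','top','scene']:
    if c!='wrist': im,d,p=shot(c,c+'5.png')
    for n in ['tray_center','tray_grip','tray_empty_bay']:
        for r in place_of(c,n)[:2]: X=wp(p,r['at']); print(c,n,round(r['conf'],2),X)
    Q=cloud(p,d); ms=masks_of(c,'tray_center')
    for r in ms[:2]: print(c,'mask',r['conf'],r['region'].sum(),np.nanmean(Q[r['region']],0))
np.set_printoptions(precision=4,suppress=True)
delta([522,186,150],tgt(np.radians(21.6)))
E
```

```text
33.62976188866038 [ 0.71 -0.33 -0.44]
wrist mask 0.87 11859 [506.42 123.25  10.04]
top tray_center 0.77 [480.46 165.66  12.96]
top tray_grip 0.81 [442.65 261.27  25.67]
top mask 0.93 5023 [485.71 174.53   8.05]
top mask 0.44 551 [750.45 -41.88  68.08]
scene tray_center 0.65 [480.17 167.53  11.13]
scene tray_center 0.3 [420.77 172.36   8.65]
scene tray_grip 0.57 [438.03 259.23  23.35]
scene tray_grip 0.49 [ 584.57 -296.04    4.09]
scene tray_empty_bay 0.74 [759.94  96.66  -0.09]
scene tray_empty_bay 0.62 [521.35 185.33   4.42]
scene mask 0.56 3332 [483.78 173.27  11.88]
p [478.9 -44.6 171.4] jaw deg 21.77 down [ 0.0006 -0.0001 -1.    ]
rotvec(tool) [0.003  0.0005 0.0004] shift now-axes [0.0214 0.1981 0.1255] shift after turn [0.0214 0.1985 0.1249] dist 0.236
```

View pics/w5.png

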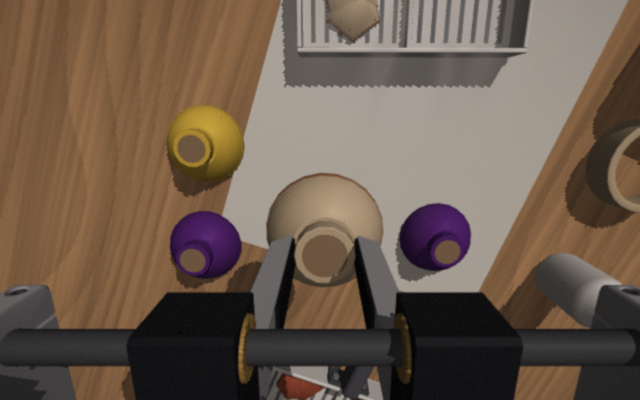

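The bowl hangs upright in the jaws at (325,250). Moving over the bay.

Emit:
play_rows(motion=[0, 0, 0, 0.002, 0.015, 0.01, 0.8, 0.003, 0, 0, 0.003, 0.03, 0.019, 0.8, 0, 0, 0, 0.003, 0.032, 0.02, 0.8, 0, 0, 0, 0.003, 0.032, 0.02, 0.8, 0, 0, 0, 0.003, 0.032, 0.02, 0.8, 0, 0, 0, 0.003, 0.03, 0.02, 0.8, 0, 0, 0, 0.002, 0.015, 0.01, 0.8, 0, 0, 0, 0, 0, 0, 0.8, 0, 0, 0, 0, 0, 0, 0.8])

```text
clock: 8.5
eef_pos: [522.5, 180.0, 151.6]
eef_rot: [-0.736, 1.569, -0.361]
wrist_force: [0.0, -0.5, -1.2]
finger_gap: 33.5
```

```bash
python3 - <<'E'
from h import *
np.set_printoptions(precision=2,suppress=True)
im,d,p=shot('wrist','w6.png'); np.save('w6d.npy',d); P,R,s=pose(); print(s['finger_gap'],s['wrist_force'],P)
Q=cloud(p,d); np.save('w6q.npy',Q)
for n in ['tray_center','tray_grip','tray_empty_bay']:
    for r in place_of('wrist',n)[:2]: X=wp(p,r['at']); print(n,round(r['conf'],2),X,pix(p,X))
E
```

```text
33.50815689147272 [ 0.6  -0.32 -1.59] [522.51 179.73 151.68]
tray_center 0.66 [478.23 164.7   15.28] (np.float64(275.7367088920195), np.float64(190.73584823539062))
tray_grip 0.66 [437.   260.72  28.94] (np.float64(264.7892310532374), np.float64(71.56441799183756))
tray_empty_bay 0.36 [443.77 118.21   9.27] (np.float64(227.9903418676447), np.float64(219.53166525264385))
```

View pics/w6.png

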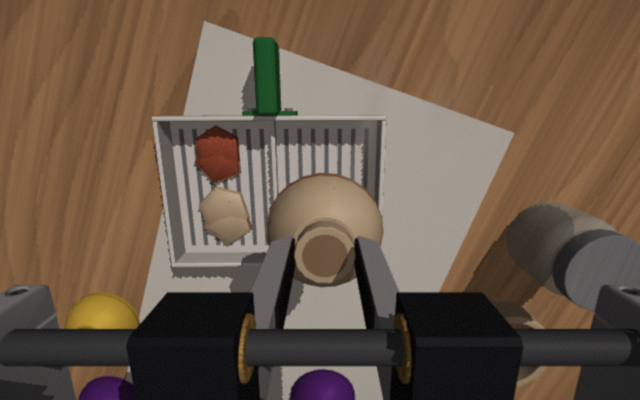

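Tray rim corners show at (155,118), (384,118) and (170,264), with the grip at (266,75). The bowl is over the empty bay.

```bash
cat >> h.py <<'E'
def onz(p,u,v,z):
    r=ray(p,u,v); T=np.array(p['T']); dr=T[:3,:3]@r; return T[:3,3]+dr*((z-T[2,3])/dr[2])
E
python3 - <<'E'
from h import *
np.set_printoptions(precision=2,suppress=True)
im=cv2.imread('pics/w6.png')
cv2.imwrite('pics/w6c.png',cv2.resize(im[20:280,140:400],None,fx=2.3,fy=2.3,interpolation=cv2.INTER_CUBIC))
p=camera_params('wrist')
for uv in [(155,118),(384,118),(170,264)]: print(onz(p,*uv,30))
for uv in [(255,38.5),(275,38.5),(256,112),(280,112)]: print('grip',onz(p,*uv,41))
# front rim from depth
Q=np.load('w6q.npy'); m=(Q[...,2]>26)&(Q[...,2]<34)
pts=[]
for u in range(160,240,2):
    v=np.where(m[108:128,u])[0]
    if len(v): pts.append(Q[108+v[0],u])
pts=np.array(pts); k=np.polyfit(pts[:,0],pts[:,1],1); print(len(pts),'front line slope deg',np.degrees(np.arctan(k[0])))
E
```

```text
[362.31 190.76  30.  ]
[544.21 261.93  30.  ]
[408.48  62.77  30.  ]
grip [424.81 279.8   41.  ]
grip [439.24 285.45  41.  ]
grip [442.87 227.73  41.  ]
grip [461.15 234.88  41.  ]
40 front line slope deg 22.18078762394815
```

View pics/w6c.png

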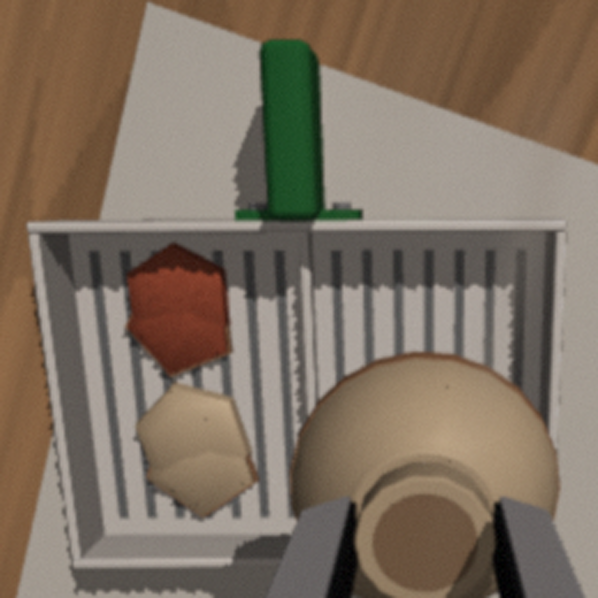

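```bash
python3 - <<'E'
from h import *
np.set_printoptions(precision=2,suppress=True)
im=cv2.imread('pics/top1.png')
p=camera_params('top')
for uv in [(80,243),(134,412),(195,201),(256,372)]: print(onz(p,uv[0]/2.1+180,uv[1]/2.1+90,30))
print(sum(onz(p,uv[0]/2.1+180,uv[1]/2.1+90,30) for uv in [(80,243),(134,412),(195,201),(256,372)])/4)
c=np.array([479.5,164]);a=np.radians(21.4);X=np.array([np.sin(a),-np.cos(a)]);Y=np.array([np.cos(a),np.sin(a)])
def box(img,p,f,c):
    for s in [(-70,-100),(-70,100),(70,100),(70,-100)]:
        q=c+X*s[0]+Y*s[1]; u=pix(p,[*q,30]); cv2.circle(img,(int(round(u[0]*f)),int(round(u[1]*f))),4,(255,0,255),1)
    for s in [(-74,-9),(-74,9),(-130,9),(-130,-9)]:
        q=c+X*s[0]+Y*s[1]; u=pix(p,[*q,41]); cv2.circle(img,(int(round(u[0]*f)),int(round(u[1]*f))),4,(255,0,0),1)
t=cv2.resize(im,None,fx=4,fy=4,interpolation=cv2.INTER_CUBIC); box(t,p,4,c)
A=t[640:1240,760:1300]
w_=cv2.resize(cv2.imread('pics/w6.png'),None,fx=2,fy=2,interpolation=cv2.INTER_CUBIC); box(w_,camera_params('wrist'),2,c)
cv2.imwrite('pics/ov_t.png',A); cv2.imwrite('pics/ov_w.png',w_[40:600,240:840])
E
```

```text
[542.17 256.64  30.  ]
[365.42 188.93  30.  ]
[590.38 134.33  30.  ]
[409.66  62.57  30.  ]
[476.91 160.62  30.  ]
```

View pics/ov_t.png

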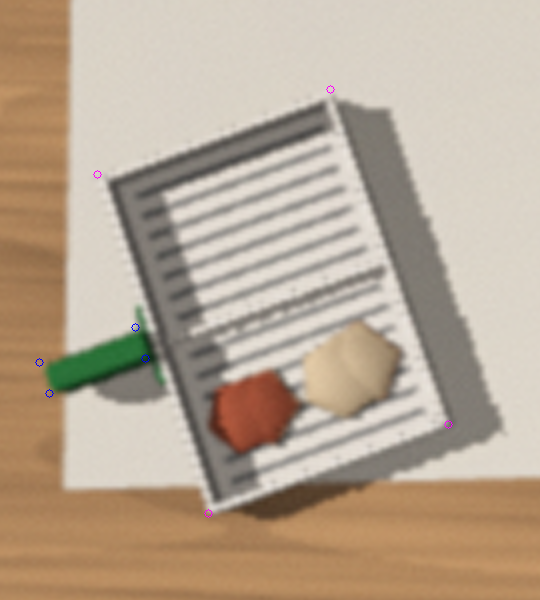

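View pics/ov_w.png

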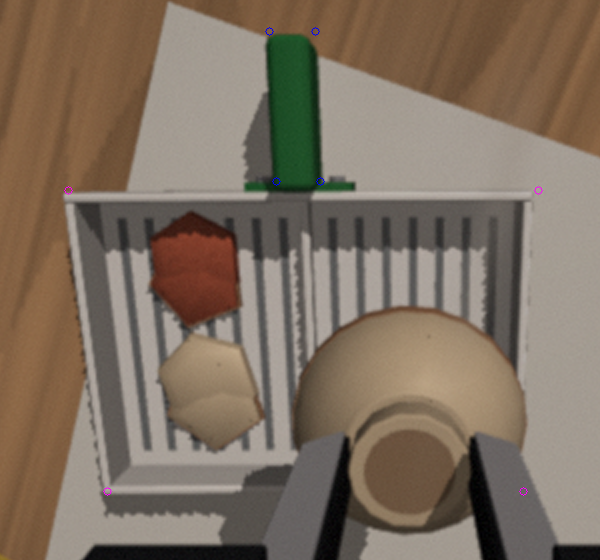

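Emit:
play_rows(motion=[0, 0, 0, 0.015, 0, 0, 0.8, 0, 0, 0, 0.025, 0, 0, 0.8, 0, 0, 0, 0.025, 0, 0, 0.8, 0, 0, 0, 0.015, 0, 0, 0.8, 0, 0, 0, 0.01, 0, 0, 0.8, 0, 0, 0, 0.005, 0, 0, 0.8, 0, 0, 0, 0, 0, 0, 0.8, 0, 0, 0, 0, 0, 0, 0.8])

```text
clock: 9.5
eef_pos: [525.1, 174.6, 57.2]
eef_rot: [-0.273, 1.562, 0.094]
wrist_force: [-0.3, 0.4, -0.5]
finger_gap: 33.5
```

```bash
python3 - <<'E'
from h import *
np.set_printoptions(precision=4,suppress=True)
im,d,p=shot('wrist','w7.png'); P,R,s=pose(); print(s['finger_gap'],s['wrist_force'],P)
delta([522.8,179.5,41],tgt(np.radians(21.3)))
E
```

```text
33.28309928365477 [ 0.2376  0.0691 -1.3048] [525.1604 174.6425  57.2704]
p [525.2 174.6  57.3] jaw deg 21.0 down [ 0.0085  0.0008 -1.    ]
rotvec(tool) [-0.0053  0.0082  0.0023] shift now-axes [ 0.0163  0.0054 -0.0006] shift after turn [ 0.0163  0.0054 -0.0004] dist 0.017
```

View pics/w7.png

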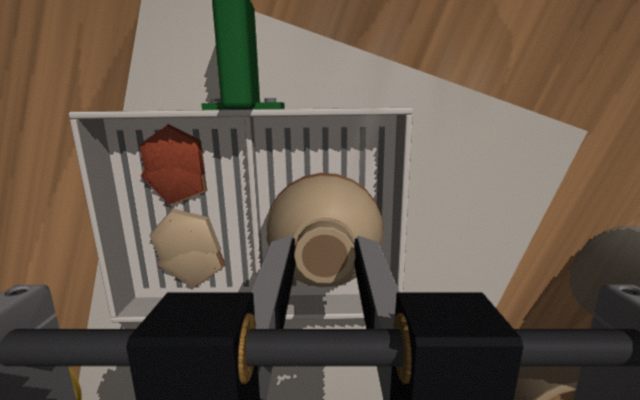

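The bowl is centred between the divider (258) and the right wall (400). Lowering the rest of the way.

Emit:
play_rows(motion=[-0.005, 0.008, 0.002, 0.004, 0.003, 0, 0.8, 0, 0, 0, 0.004, 0.0025, 0, 0.8, 0, 0, 0, 0.004, 0, 0, 0.8, 0, 0, 0, 0.001, 0, 0, 0.8, 0, 0, 0, 0.0, 0, 0, 0.8])

```text
clock: 10.05
eef_pos: [523.6, 180.7, 44.5]
eef_rot: [-0.184, 1.569, 0.189]
wrist_force: [-0.5, 0.4, -1.2]
finger_gap: 33.1
```

```bash
python3 - <<'E'
from h import *
np.set_printoptions(precision=4,suppress=True)
P,R,s=pose(); print(s['finger_gap'],s['wrist_force'],P)
delta([522.8,179.5,41],tgt(np.radians(21.3)))
E
```

```text
33.12506724218812 [-0.4681  0.361  -1.1973] [523.5966 180.6949  44.4693]
p [523.6 180.7  44.5] jaw deg 21.34 down [ 0.0017  0.0003 -1.    ]
rotvec(tool) [0.0006 0.0017 0.0003] shift now-axes [ 0.0035 -0.0008 -0.0012] shift after turn [ 0.0035 -0.0008 -0.0012] dist 0.004
```

Emit:
play_rows(motion=[0, 0.001, 0, 0.003, 0, 0, 0.8, 0, 0, 0, 0.001, 0, 0, 0.8, 0, 0, 0, 0.001, 0, 0, 0.8, 0, 0, 0, 0, 0, 0, 0.8])

```text
clock: 10.45
eef_pos: [523.7, 180.7, 39.2]
eef_rot: [-0.369, 1.57, 0.003]
wrist_force: [0.5, -0.6, -0.9]
finger_gap: 33.3
```

```bash
python3 - <<'E'
from h import *
np.set_printoptions(precision=4,suppress=True)
P,R,s=pose(); print(s['finger_gap'],s['wrist_force'],P)
E
```

```text
33.31157239588665 [ 0.4911 -0.6484 -0.9429] [523.7434 180.6776  39.2142]
```

Emit:
play_rows(motion=[0, 0, 0, 0, 0, 0, 0.2, 0, 0, 0, 0, 0, 0, 0.0, 0, 0, 0, 0, 0, 0, -0.2, 0, 0, 0, 0, 0, 0, -0.2, 0, 0, 0, 0, 0, 0, -0.2])

```text
clock: 10.95
eef_pos: [524.0, 180.6, 39.6]
eef_rot: [-0.284, 1.569, 0.089]
wrist_force: [0.7, 0.5, -0.1]
finger_gap: 56.1
```

Emit:
play_rows(motion=[0, 0, 0, -0.01, 0, 0, -0.2, 0, 0, 0, -0.02, 0, 0, -0.2, 0, 0, 0, -0.03, 0, 0, -0.2, 0, 0, 0, -0.03, 0, 0, -0.2, 0, 0, 0, -0.02, 0, 0, -0.2, 0, 0, 0, 0, 0, 0, -0.2])

```text
clock: 11.55
eef_pos: [523.6, 180.6, 156.8]
eef_rot: [-0.249, 1.569, 0.123]
wrist_force: [-0.1, 0.3, -0.5]
finger_gap: 56.4
```

```bash
python3 - <<'E'
from h import *
np.set_printoptions(precision=4,suppress=True)
im,d,p=shot('wrist','w8.png'); P,R,s=pose(); print(s['finger_gap'],s['wrist_force'],P)
Q=cloud(p,d); f=(Q[...,2]>42)&(Q[...,2]<50)&(np.hypot(Q[...,0]-523,Q[...,1]-180)<35); print(f.sum(),Q[f].mean(0))
E
```

```text
56.58094223878634 [-0.3893 -0.6828 -0.2725] [523.1204 180.4378 155.3157]
1126 [522.5271 181.1126  46.7914]
```

View pics/w8.png

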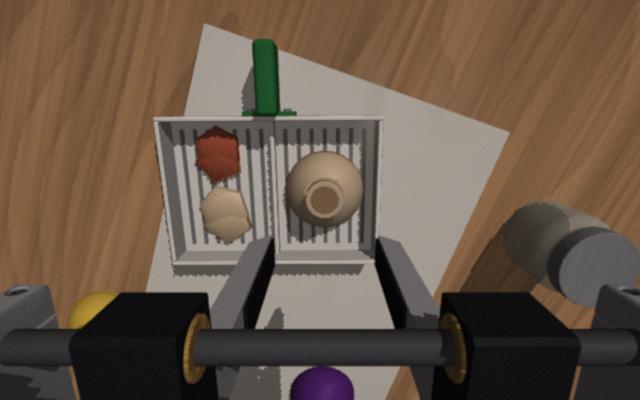

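The bowl stands foot-up in the empty bay with its foot at (324,197). All rim corners are visible now, so I'll refine the grip pose.

```bash
python3 - <<'E'
from h import *
np.set_printoptions(precision=4,suppress=True)
im=cv2.imread('pics/w8.png')
p=camera_params('wrist')
c=[onz(p,*uv,30) for uv in [(155.5,118),(383,118),(172,264),(379,264)]]
print(np.array(c),sum(c)/4)
print([np.degrees(np.arctan2(*(c[b]-c[a])[[1,0]])) for a,b in [(0,1),(2,3),(2,0),(3,1)]])
g=(im[...,1].astype(int)>im[...,2]+25)&(im[...,1].astype(int)>im[...,0]+15)&(np.mgrid[:400,:640][0]<104)
v,u=np.where(g); print(u.min(),u.max(),v.min(),v.max())
for vv in (45,60,80,100):
    uu=u[v==vv]; print(vv,uu.min(),uu.max(),onz(p,uu.min(),vv,41),onz(p,uu.max()+1,vv,41))
C=np.array([478,161.8]);a=np.radians(21.3);G=C-106*np.array([np.sin(a),-np.cos(a)]); print('G',G)
delta([*G,90],tgt(a))
E
```

```text
[[361.3235 191.5926  30.    ]
 [544.1899 262.9643  30.    ]
 [409.3585  62.6692  30.    ]
 [596.4567 135.7476  30.    ]] [477.8322 163.2434  30.    ]
[np.float64(21.320426354775968), np.float64(21.335034013020916), np.float64(110.4346968119724), np.float64(112.33524444762972)]
253 277 39 103
45 253 274 [424.256  276.4484  41.    ] [440.4088 282.7503  41.    ]
60 254 275 [428.4289 266.2709  41.    ] [444.757  272.6417  41.    ]
80 255 276 [433.8842 252.2547  41.    ] [450.4521 258.7197  41.    ]
100 256 277 [439.5015 237.8207  41.    ] [456.3164 244.3829  41.    ]
G [439.4954 260.5593]
p [523.1 180.4 155.3] jaw deg 21.33 down [ 0.0005 -0.0002 -1.    ]
rotvec(tool) [0.0005 0.0004 0.0004] shift now-axes [ 0.0653  0.1051 -0.0488] shift after turn [ 0.0653  0.105  -0.0488] dist 0.133
```

Emit:
play_rows(motion=[0, 0, 0, 0.01, 0.018, -0.008, -0.2, 0, 0, 0, 0.01, 0.03, -0.014, -0.2, 0, 0, 0, 0.015, 0.03, -0.014, -0.2, 0, 0, 0, 0.015, 0.02, -0.01, -0.2, 0, 0, 0, 0.01, 0.008, -0.003, -0.2, 0, 0, 0, 0, 0, 0, -0.2])

```text
clock: 12.2
eef_pos: [434.0, 261.9, 87.8]
eef_rot: [-2.928, 1.564, -2.558]
wrist_force: [0.1, 0.2, 0.1]
finger_gap: 56.6
```

```bash
python3 - <<'E'
from h import *
np.set_printoptions(precision=4,suppress=True)
im,d,p=shot('wrist','w9.png'); Q=cloud(p,d)
g=(im[...,1].astype(int)>im[...,2]+25)&(im[...,1].astype(int)>im[...,0]+15)&(Q[...,2]>37)&(Q[...,2]<48)
print(g.sum(),Q[g].mean(0)); r=cv2.minAreaRect(Q[g][:,:2].astype(np.float32)); print(r)
delta([439.8,261.5,8],tgt(np.radians(21.3)))
E
```

```text
1827 [439.5739 258.8242  41.25  ]
((439.9442443847656, 257.6398620605469), (17.469005584716797, 57.871402740478516), 22.238985061645508)
p [434.7 261.7  88.6] jaw deg 21.21 down [-0.0045 -0.0031 -1.    ]
rotvec(tool) [-0.0016 -0.0053  0.0013] shift now-axes [ 0.0806 -0.0019  0.0051] shift after turn [ 0.0806 -0.002   0.0046] dist 0.081
```

View pics/w9.png

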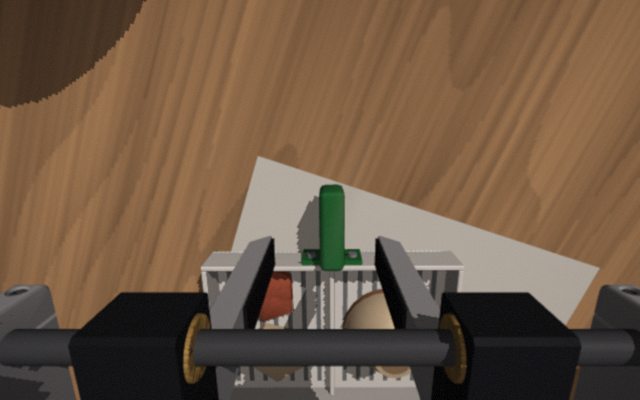

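The green grip is centred at (332,225), between the fingers. Descending.

Emit:
play_rows(motion=[0, -0.005, 0.001, 0.02, -0.001, 0.002, -0.2, 0, 0, 0, 0.02, 0, 0.002, -0.2, 0, 0, 0, 0.02, 0, 0, -0.2, 0, 0, 0, 0.014, 0, 0, -0.2, 0, 0, 0, 0.004, 0, 0, -0.2, 0, 0, 0, 0, 0, 0, -0.2, 0, 0, 0, 0, 0, 0, -0.2])

```text
clock: 12.95
eef_pos: [446.7, 258.8, 11.6]
eef_rot: [-0.043, 1.564, 0.322]
wrist_force: [-0.3, -0.4, 0.7]
finger_gap: 56.5
```

```bash
python3 - <<'E'
from h import *
np.set_printoptions(precision=4,suppress=True)
im,d,p=shot('wrist','w10.png'); delta([438.8,262,8],tgt(np.radians(21.5))); print(pose()[2]['wrist_force'])
E
```

```text
p [446.7 258.9  11.8] jaw deg 20.88 down [ 0.0068  0.0023 -1.    ]
rotvec(tool) [-0.0108  0.0072  0.0003] shift now-axes [ 0.0037  0.0057 -0.0063] shift after turn [ 0.0038  0.0058 -0.0062] dist 0.009
[0.3521 0.6946 0.0103]
```

View pics/w10.png

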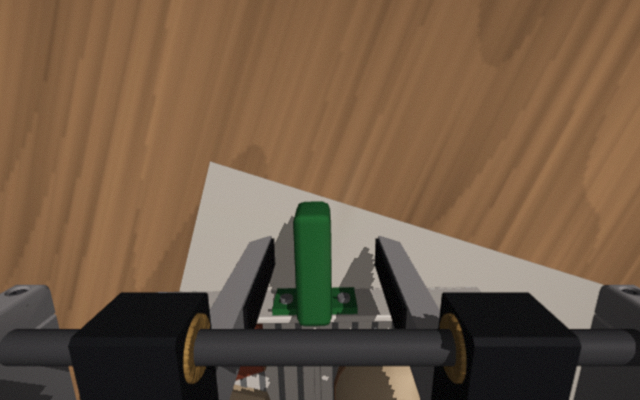

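Emit:
play_rows(motion=[-0.011, 0.007, 0, 0.003, 0.0055, -0.006, -0.2, 0, 0, 0, 0.001, 0, 0, -0.2, 0, 0, 0, 0, 0, 0, -0.2])

```text
clock: 13.3
eef_pos: [439.3, 262.5, 9.0]
eef_rot: [-0.036, 1.569, 0.34]
wrist_force: [-0.1, -0.2, 0.6]
finger_gap: 56.1
```

```bash
python3 - <<'E'
from h import *
np.set_printoptions(precision=4,suppress=True)
delta([438.8,262,8],tgt(np.radians(21.5))); print(pose()[2]['wrist_force'])
E
```

```text
p [439.3 262.5   9. ] jaw deg 21.58 down [ 0.002   0.0007 -1.    ]
rotvec(tool) [0.0014 0.0021 0.0001] shift now-axes [ 0.001  -0.0003 -0.0006] shift after turn [ 0.001  -0.0003 -0.0006] dist 0.001
[-0.1306 -0.2286  0.5529]
```

Emit:
play_rows(motion=[0.001, 0.002, 0, 0.001, 0, -0.0005, 0.2, 0, 0, 0, 0, 0, 0, 0.4, 0, 0, 0, 0, 0, 0, 0.6, 0, 0, 0, 0, 0, 0, 0.9, 0, 0, 0, 0, 0, 0, 0.9, 0, 0, 0, 0, 0, 0, 0.9], newtons=20)

```text
clock: 13.9
eef_pos: [438.9, 262.5, 8.2]
eef_rot: [-0.143, 1.57, 0.233]
wrist_force: [0.1, 0.1, -0.5]
finger_gap: 18.1
```

Emit:
play_rows(motion=[0, 0, 0, 0, 0, 0, 0.9, 0, 0, 0, 0, 0, 0, 0.9, 0, 0, 0, 0, 0, 0, 0.9], newtons=60)

```text
clock: 14.2
eef_pos: [438.9, 262.5, 8.3]
eef_rot: [-0.215, 1.57, 0.161]
wrist_force: [-0.3, 0.8, 0.5]
finger_gap: 17.3
```

```bash
python3 - <<'E'
from h import *
np.set_printoptions(precision=4,suppress=True)
delta([438.8,262,8],tgt(np.radians(21.5))); s=read_state();print(s['wrist_force'],s['moment'],s['finger_gap'])
# rack geometry from top + scene
for c in ['top','scene','top','scene']:
    im,d,p=shot(c,c+'r.png'); 
    for n in ['rack','rack_slot','rack_home']:
        for r in place_of(c,n)[:1]: print(c,n,round(r['conf'],2),wp(p,r['at']))
    Q=cloud(p,d); np.save(c+'q.npy',Q)
im=cv2.imread('pics/topr.png'); cv2.imwrite('pics/rackc.png',cv2.resize(im[105:260,400:550],None,fx=4,fy=4,interpolation=cv2.INTER_CUBIC))
im=cv2.imread('pics/scener.png'); cv2.imwrite('pics/racks.png',cv2.resize(im[100:220,195:325],None,fx=5,fy=5,interpolation=cv2.INTER_CUBIC))
E
```

```text
p [438.9 262.5   8.3] jaw deg 21.55 down [ 0.0005  0.0001 -1.    ]
rotvec(tool) [0.0008 0.0005 0.0001] shift now-axes [ 0.0003 -0.0005 -0.0003] shift after turn [ 0.0003 -0.0005 -0.0003] dist 0.001
[-0.3454  0.78    0.4705] [ 0.006  -0.0893  0.1327] 17.281161063806866
top rack 0.91 [ 582.9565 -295.854     3.0926]
top rack_slot 0.73 [ 581.9256 -244.1369   95.5586]
top rack_home 0.79 [ 581.6802 -298.2565  105.4476]
scene rack 0.57 [ 584.5448 -295.083     4.4486]
scene rack_slot 0.95 [ 580.6146 -238.3004   93.1279]
scene rack_home 0.56 [ 577.0063 -301.8902  107.4269]
top rack 0.73 [527.2988 184.4618  42.0192]
top rack_slot 0.6 [ 581.796  -242.3199   94.8866]
top rack_home 0.92 [ 582.2418 -298.9541  105.8191]
scene rack 0.95 [ 583.5985 -295.2312    0.9482]
scene rack_slot 0.71 [ 579.5999 -232.997    90.455 ]
scene rack_home 0.7 [ 577.4768 -301.0385  111.5346]
```

View pics/rackc.png

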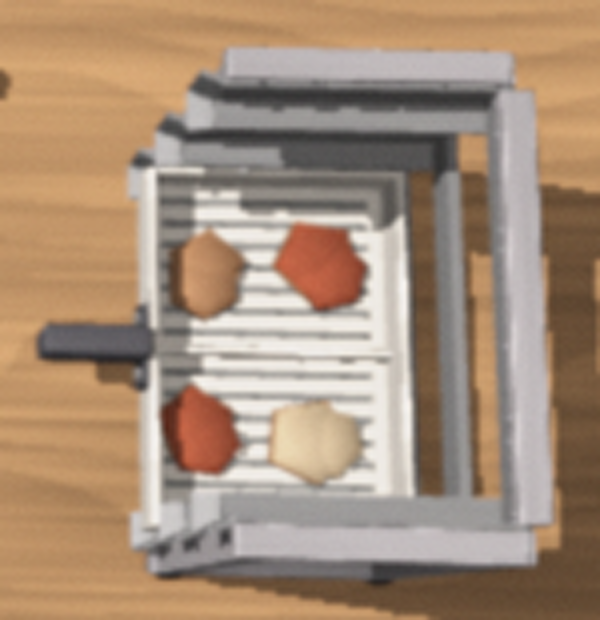

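View pics/racks.png

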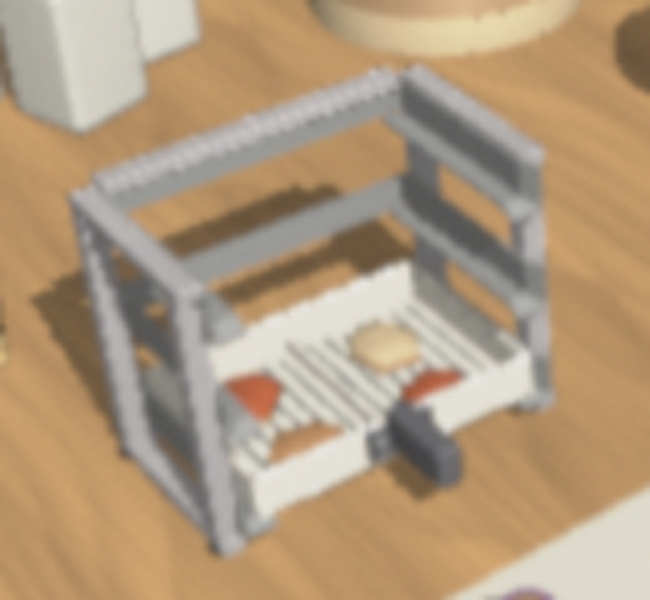

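```bash
python3 - <<'E'
from h import *
np.set_printoptions(precision=2,suppress=True)
for c in ['top','scene']:
    Q=np.load(c+'q.npy'); x,y,z=Q[...,0],Q[...,1],Q[...,2]
    R=(abs(x-583)<135)&(y<-215)&(y>-400)&(z>183)&(z<197)
    for nm,m in [('railL',R&(x>690)&(y>-360)),('railR',R&(x<475)&(y>-360)),('back',R&(y<-362)&(x>490)&(x<675))]:
        P=Q[m]
        if len(P)<20: print(c,nm,len(P));continue
        if nm=='back':
            k=np.polyfit(P[:,0],P[:,1],1); print(c,nm,len(P),'slope deg',np.degrees(np.arctan(k[0])),'y range',np.percentile(P[:,1],[2,98]))
        else:
            k=np.polyfit(P[:,1],P[:,0],1); print(c,nm,len(P),'dx/dy deg',np.degrees(np.arctan(k[0])),'x range',np.percentile(P[:,0],[2,50,98]),'y',np.percentile(P[:,1],[1,99]), 'z',np.median(P[:,2]))
    # lower tray rim
    L=(abs(x-583)<108)&(y<-200)&(y>-390)&(z>50)&(z<60)
    print(c,'rim',L.sum(), cv2.minAreaRect(Q[L][:,:2].astype(np.float32)))
    F=L&(y>-250)&(y<-215)&(abs(x-583)>20); P=Q[F]; k=np.polyfit(P[:,0],P[:,1],1); print('front rim',F.sum(),np.degrees(np.arctan(k[0])),np.percentile(P[:,1],[5,50,95]),np.percentile(P[:,0],[1,99]))
    G=(abs(x-583)<25)&(y<-150)&(y>-225)&(z>60)&(z<72); print('grey grip',G.sum(),Q[G].mean(0) if G.any() else '', np.percentile(Q[G],[2,98],axis=0) if G.any() else '')
E
```

```text
top railL 483 dx/dy deg -0.10048169863335918 x range [690.19 697.1  704.71] y [-357.6  -230.94] z 190.4379287479086
top railR 609 dx/dy deg 0.3348328053824957 x range [459.63 467.09 474.77] y [-358.91 -231.07] z 190.51789077171713
top back 961 slope deg -0.28645916452619624 y range [-383.92 -368.11]
top rim 518 ((583.0748901367188, -287.156982421875), (197.9403839111328, 171.63314819335938), 1.1643040180206299)
front rim 165 -1.1254730485392057 [-240.84 -232.7  -230.73] [484.39 680.87]
grey grip 195 [ 582.24 -198.05   64.2 ] [[ 574.41 -223.69   60.53]
 [ 590.34 -172.26   68.25]]
scene railL 165 dx/dy deg 0.22819566457164572 x range [690.88 699.24 706.12] y [-356.49 -228.99] z 190.2344996613416
scene railR 130 dx/dy deg 0.22717042504741713 x range [459.22 468.19 474.91] y [-358.99 -227.86] z 189.96489945278444
scene back 277 slope deg -0.06588018803661128 y range [-384.59 -366.09]
scene rim 228 ((582.8712158203125, -286.7065124511719), (170.76248168945312, 215.0663604736328), 89.36396789550781)
front rim 90 -0.09502651295776907 [-246.81 -230.17 -226.34] [482.26 684.46]
grey grip 73 [ 584.08 -194.74   63.58] [[ 575.59 -224.12   60.61]
 [ 592.19 -168.14   66.7 ]]
```

Rack: lateral centre x≈582.5, yaw ≈ -90°, home tray centre y≈-301, so the grip's TCP ends near (582.5,-195). Lifting slowly.

Emit:
play_rows(motion=[0, 0, 0, -0.002, 0, 0, 0.9, 0, 0, 0, -0.003, 0, 0, 0.9, 0, 0, 0, -0.005, 0, 0, 0.9, 0, 0, 0, -0.005, 0, 0, 0.9, 0, 0, 0, -0.005, 0, 0, 0.9, 0, 0, 0, -0.003, 0, 0, 0.9, 0, 0, 0, 0, 0, 0, 0.9, 0, 0, 0, 0, 0, 0, 0.9])

```text
clock: 15.8
eef_pos: [438.5, 262.4, 33.2]
eef_rot: [2.508, 1.57, 2.883]
wrist_force: [-0.2, 0.8, -2.5]
finger_gap: 17.5
```

```bash
python3 - <<'E'
from h import *
np.set_printoptions(precision=4,suppress=True)
im,d,p=shot('wrist','w11.png'); Q=cloud(p,d)
shot('scene','s11.png'); i=cv2.imread('pics/s11.png'); cv2.imwrite('pics/s11c.png',cv2.resize(i[180:320,320:480],None,fx=4.5,fy=4.5,interpolation=cv2.INTER_CUBIC))
delta([438.8,262,8],tgt(np.radians(21.5))); s=read_state();print(s['wrist_force'],s['moment'],s['finger_gap'])
E
```

```text
p [438.4 262.4  33. ] jaw deg 21.51 down [-0.0008 -0.0001 -1.    ]
rotvec(tool) [ 0.0001 -0.0008 -0.0002] shift now-axes [ 0.025  -0.0005  0.0003] shift after turn [ 0.025  -0.0005  0.0003] dist 0.025
[ 0.6763 -0.4125 -3.0746] [0.1689 0.0327 0.0232] 17.544787627881146
```

View pics/w11.png

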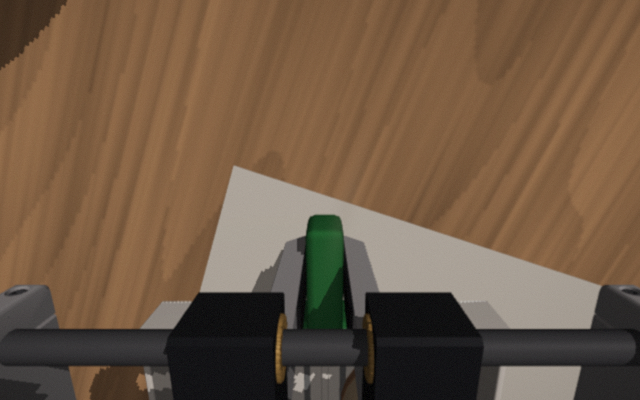

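View pics/s11c.png

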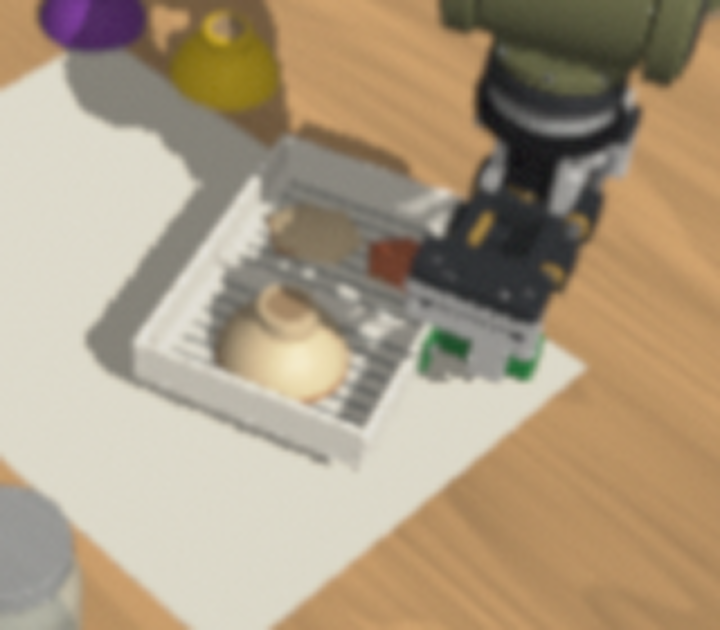

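```bash
cat > tilt.py <<'E'
from h import *
def tilt(a,G,zu,cams=('top','scene')):
    # a jaw angle; G TCP xy; fit floor plane in tray frame (empty bay + slots)
    X=np.array([np.sin(a),-np.cos(a)]);Y=np.array([np.cos(a),np.sin(a)]); C=np.array(G[:2])+106*X
    for c in cams:
        im,d,p=shot(c,'tilt_%s.png'%c); Q=cloud(p,d); r=Q[...,:2]-C; tx=r@X; ty=r@Y; z=Q[...,2]-zu
        m=(abs(tx)<66)&(abs(ty)<97)&(z>-12)&(z<46)&~((abs(tx)<48)&(ty>5)&(ty<92)&(z>12))
        fl=m&(abs(tx)<60)&(((ty>8)&(ty<90))|(ty<-8)&(ty>-90))&(z<18)
        A=np.c_[tx[fl],ty[fl],np.ones(fl.sum())]; b=z[fl]
        for _ in range(6):
            k=np.linalg.lstsq(A,b,rcond=None)[0]; e=b-A@k; g=e<2.0; A,b=A[g],b[g]
        print(c,len(b),'floor z over zu',k[2].round(1),'slope along x deg',np.degrees(k[0]).round(2),'along y',np.degrees(k[1]).round(2))
        f=(np.hypot(tx,ty-49)<40)&(z>34)&(z<56); print('  foot in tray',tx[f].mean().round(1),ty[f].mean().round(1),z[f].mean().round(1),f.sum())
E
python3 - <<'E'
from tilt import *
P,R,s=pose(); tilt(np.radians(21.5),P,P[2]-8.3)
E
```

```text
top 1745 floor z over zu 1.9 slope along x deg -0.04 along y -0.08
  foot in tray 2.3 49.2 43.6 209
scene 762 floor z over zu 3.2 slope along x deg 0.17 along y -0.03
  foot in tray -2.0 52.8 43.6 149
```

The tray is level (slope under 0.2°) with the bowl centred in its bay. Raising it further and turning.

Emit:
play_rows(motion=[0, 0, 0, -0.005, 0, 0, 0.9, 0.01, 0, 0, -0.01, 0, 0, 0.9, 0.02, 0, 0, -0.012, 0, 0, 0.9, 0.03, 0, 0, -0.012, 0, 0, 0.9, 0.035, 0, 0, -0.012, 0, 0, 0.9, 0.04, 0, 0, -0.012, 0, 0, 0.9, 0.04, 0, 0, -0.012, 0, 0, 0.9, 0.04, 0, 0, -0.012, 0, 0, 0.9, 0.04, 0, 0, -0.01, 0, 0, 0.9, 0.035, 0, 0, -0.008, 0, 0, 0.9, 0.03, 0, 0, -0.005, 0, 0, 0.9, 0.02, 0, 0, 0, 0, 0, 0.9, 0.01, 0, 0, 0, 0, 0, 0.9, 0, 0, 0, 0, 0, 0, 0.9])

```text
clock: 17.4
eef_pos: [439.1, 262.8, 159.5]
eef_rot: [0.52, 1.562, 0.52]
wrist_force: [0.5, -0.2, -2.8]
finger_gap: 17.8
```

```bash
python3 - <<'E'
from tilt import *
np.set_printoptions(precision=4,suppress=True)
delta([582.5,-25,130],tgt(0)); P,R,s=pose(); print(s['wrist_force'],s['moment'],s['finger_gap'])
E
```

```text
p [439.1 262.8 159.5] jaw deg -0.05 down [ 0.0075  0.0043 -1.    ]
rotvec(tool) [-0.0009  0.0075 -0.0043] shift now-axes [ 0.0293 -0.2878  0.1434] shift after turn [ 0.0295 -0.2878  0.1434] dist 0.323
[ 0.4688 -0.1778 -2.7631] [ 0.2501 -0.0918 -0.0177] 17.83370837229255
```

Emit:
play_rows(motion=[0, 0.004, -0.002, 0, -0.004, 0.002, 0.9, 0, 0.004, -0.002, 0, -0.0096, 0.0048, 0.9, 0, 0, 0, 0, -0.0154, 0.0076, 0.9, 0, 0, 0, 0, -0.0192, 0.0096, 0.9, 0, 0, 0, 0, -0.0192, 0.0096, 0.9, 0, 0, 0, 0, -0.0192, 0.0096, 0.9, 0, 0, 0, 0, -0.0192, 0.0096, 0.9, 0, 0, 0, 0, -0.0192, 0.0096, 0.9, 0, 0, 0, 0, -0.0192, 0.0096, 0.9, 0, 0, 0, 0, -0.0192, 0.0096, 0.9, 0, 0, 0, 0, -0.0192, 0.0096, 0.9, 0, 0, 0, 0, -0.0192, 0.0096, 0.9, 0, 0, 0, 0, -0.0192, 0.0096, 0.9, 0, 0, 0, 0, -0.0192, 0.0096, 0.9, 0, 0, 0, 0, -0.0154, 0.0076, 0.9, 0, 0, 0, 0, -0.0096, 0.0048, 0.9, 0, 0, 0, 0, -0.004, 0.002, 0.9, 0, 0, 0, 0, 0, 0, 0.9])

```text
clock: 19.2
eef_pos: [578.7, -29.6, 154.3]
eef_rot: [-2.985, 1.556, -2.985]
wrist_force: [-0.4, -0.0, -3.3]
finger_gap: 17.6
```

```bash
python3 - <<'E'
from tilt import *
np.set_printoptions(precision=4,suppress=True)
delta([582.5,-25,108],tgt(0)); P,R,s=pose(); print(s['wrist_force'],s['moment'],s['finger_gap'])
tilt(0,P,P[2]-8.3)
i=cv2.imread('pics/tilt_scene.png'); cv2.imwrite('pics/t1s.png',cv2.resize(i[90:270,200:400],None,fx=4,fy=3.3,interpolation=cv2.INTER_CUBIC))
i=cv2.imread('pics/tilt_top.png'); cv2.imwrite('pics/t1t.png',cv2.resize(i[100:300,300:560],None,fx=3,fy=3,interpolation=cv2.INTER_CUBIC))
E
```

```text
p [578.7 -29.6 154.3] jaw deg -0.02 down [-0.0143 -0.0023 -0.9999]
rotvec(tool) [-0.0003 -0.0143  0.0023] shift now-axes [0.0462 0.0047 0.0045] shift after turn [0.0463 0.0046 0.0038] dist 0.047
[-0.3677 -0.0464 -3.343 ] [ 0.1883 -0.0711  0.0282] 17.57011163038622
top 1571 floor z over zu 2.5 slope along x deg -0.06 along y -0.97
  foot in tray -0.2 49.2 43.6 258
scene 174 floor z over zu 2.1 slope along x deg -0.18 along y -0.75
  foot in tray -5.4 53.4 42.0 101
```

View pics/t1s.png

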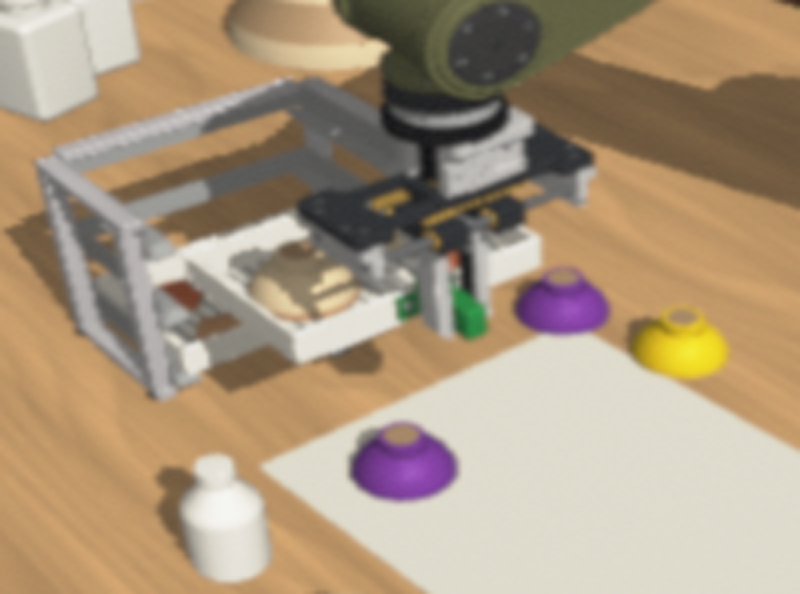

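View pics/t1t.png

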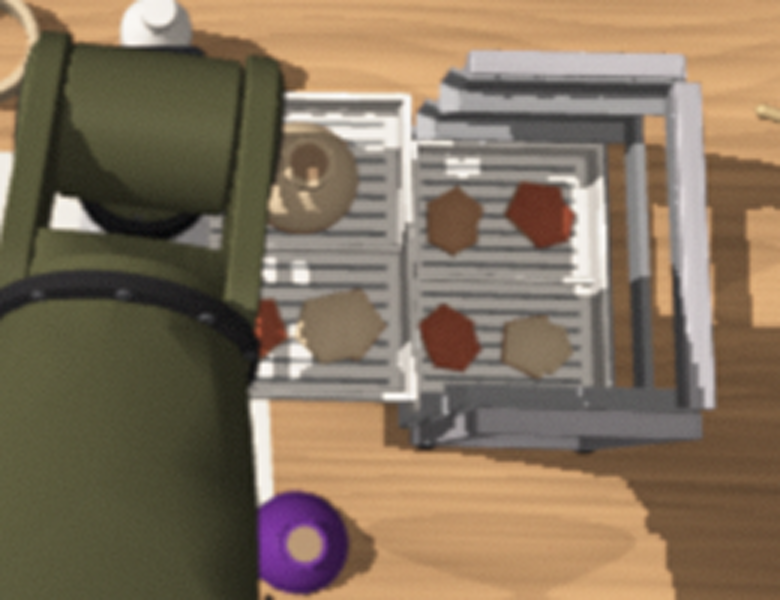

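Scene: the tray is level in front of the rack with the bowl in its bay; a 0.8° roll comes from tool tilt. Correcting that and lowering to slot height.

Emit:
play_rows(motion=[0, -0.007, 0.001, 0.004, 0.001, 0.001, 0.9, 0, -0.007, 0.001, 0.008, 0.001, 0.001, 0.9, 0, 0, 0, 0.01, 0.001, 0.001, 0.9, 0, 0, 0, 0.01, 0.001, 0.001, 0.9, 0, 0, 0, 0.008, 0, 0, 0.9, 0, 0, 0, 0.004, 0, 0, 0.9, 0, 0, 0, 0, 0, 0, 0.9])

```text
clock: 20.0
eef_pos: [581.7, -22.1, 105.6]
eef_rot: [2.641, 1.57, 2.644]
wrist_force: [0.6, 0.6, -2.0]
finger_gap: 17.5
```

```bash
python3 - <<'E'
from tilt import *
np.set_printoptions(precision=4,suppress=True)
delta([582.5,-25,107],tgt(0)); P,R,s=pose(); print(s['wrist_force'],s['moment'],s['finger_gap'])
tilt(0,P,P[2]-8.3)
# lateral position of tray from top: compare with rack
Q=cloud(camera_params('top'),camera('top')[1]); x,y,z=Q[...,0],Q[...,1],Q[...,2]
m=(z>122)&(z<136)&(y<-135)&(y>-212)&(abs(x-582)<112)
for yy in range(-205,-140,15):
    k=m&(abs(y-yy)<8); print(yy,k.sum(),np.percentile(x[k],[1,99]) if k.any() else '')
E
```

```text
p [581.7 -22.1 105.6] jaw deg 0.2 down [-0.0006  0.0004 -1.    ]
rotvec(tool) [ 0.0035 -0.0006 -0.0004] shift now-axes [-0.0015 -0.0029  0.0008] shift after turn [-0.0014 -0.0029  0.0008] dist 0.003
[ 0.5942  0.5738 -2.0434] [ 0.1278 -0.073  -0.0466] 17.494395596953627
top 1351 floor z over zu 2.2 slope along x deg -0.32 along y -0.02
  foot in tray -0.2 49.0 43.7 234
scene 189 floor z over zu 2.2 slope along x deg -0.45 along y 0.18
  foot in tray -5.4 53.7 42.4 103
-205 33 [491.4381 657.8749]
-190 254 [485.0906 683.93  ]
-175 36 [484.8324 684.1078]
-160 60 [484.3906 683.4487]
-145 142 [484.3862 683.3544]
```

```bash
python3 - <<'E'
from tilt import *
shot('wrist','w12.png')
im,d,p=shot('top','t12.png'); cv2.imwrite('pics/t12c.png',cv2.resize(im[110:250,400:550],None,fx=5,fy=4.2,interpolation=cv2.INTER_CUBIC))
E
```

```text
(no output)
```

View pics/w12.png

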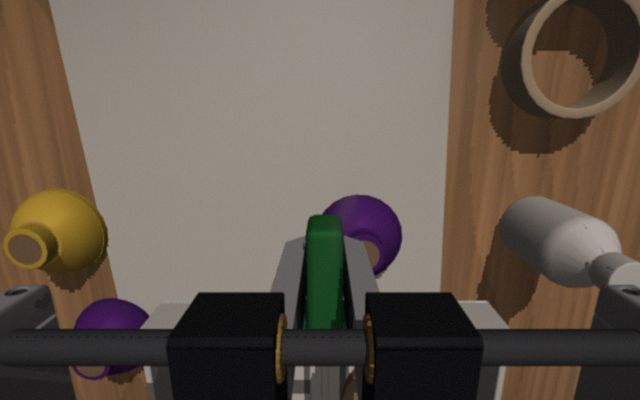

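View pics/t12c.png

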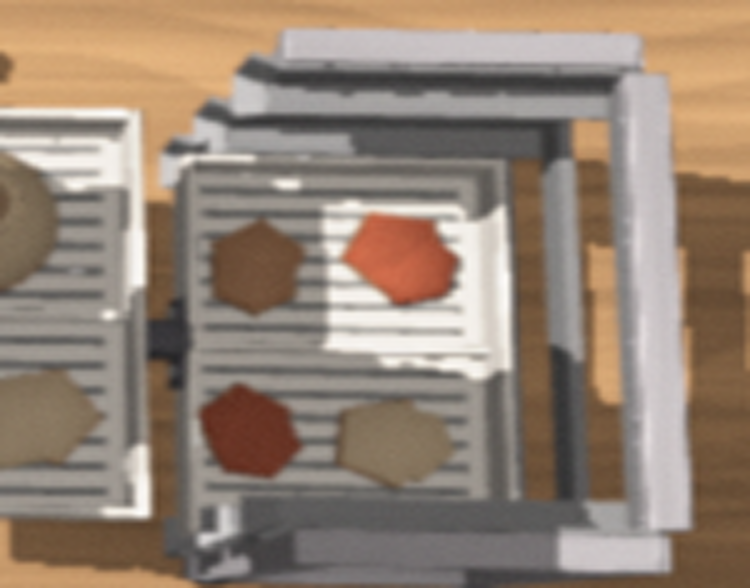

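Crop: the tray's back edge at (145,110–516) lines up with the middle slot. Raising 4 mm and easing in the first 60 mm.

Emit:
play_rows(motion=[0.0035, -0.0006, 0, -0.004, 0, 0, 0.9, 0, 0, 0, 0, -0.004, 0, 0.9, 0, 0, 0, 0, -0.007, 0, 0.9, 0, 0, 0, 0, -0.01, 0, 0.9, 0, 0, 0, 0, -0.01, 0, 0.9, 0, 0, 0, 0, -0.007, 0, 0.9, 0, 0, 0, 0, -0.004, 0, 0.9, 0, 0, 0, 0, 0, 0, 0.9])

```text
clock: 21.05
eef_pos: [582.5, -69.2, 112.2]
eef_rot: [-0.056, 1.567, -0.058]
wrist_force: [0.5, -0.2, -2.7]
finger_gap: 17.6
```

```bash
python3 - <<'E'
from tilt import *
np.set_printoptions(precision=4,suppress=True)
delta([581.7,-195,109.5],tgt(0)); P,R,s=pose(); print(s['wrist_force'],s['moment'],s['finger_gap'])
im,d,p=shot('top','t13.png'); cv2.imwrite('pics/t13c.png',cv2.resize(im[110:250,400:550],None,fx=5,fy=4.2,interpolation=cv2.INTER_CUBIC))
E
```

```text
p [582.5 -69.2 112.2] jaw deg -0.1 down [ 0.0036 -0.0002 -1.    ]
rotvec(tool) [-0.0017  0.0036  0.0002] shift now-axes [ 0.0027 -0.1258 -0.0005] shift after turn [ 0.0027 -0.1258 -0.0008] dist 0.126
[ 0.4992 -0.1637 -2.7258] [ 0.2002 -0.0889 -0.011 ] 17.580084613079205
```

View pics/t13c.png

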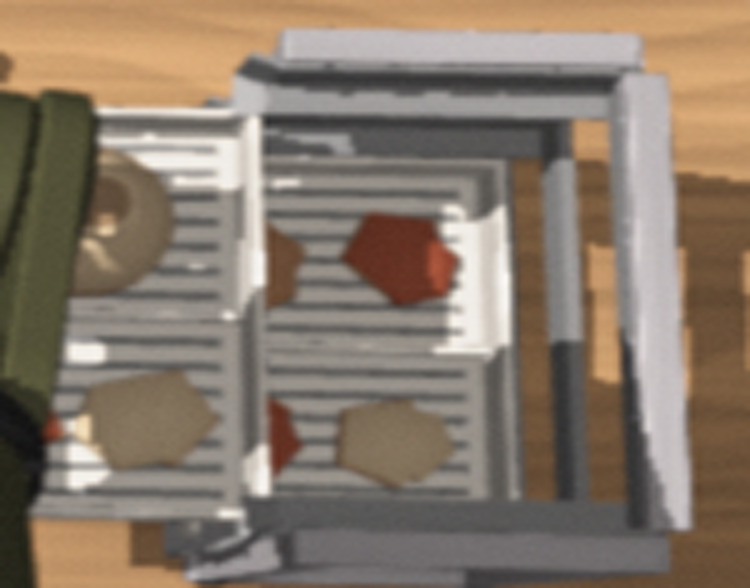

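Emit:
play_rows(motion=[-0.001, 0.0035, 0, 0, -0.004, -0.0005, 0.9, 0, 0, 0, 0, -0.007, 0, 0.9, 0, 0, 0, 0, -0.008, 0, 0.9, 0, 0, 0, 0, -0.008, 0, 0.9, 0, 0, 0, 0, -0.006, 0, 0.9, 0, 0, 0, 0, -0.003, 0, 0.9, 0, 0, 0, 0, 0, 0, 0.9])

```text
clock: 21.8
eef_pos: [581.9, -107.8, 112.1]
eef_rot: [-2.871, 1.57, -2.871]
wrist_force: [-0.5, 1.0, -2.4]
finger_gap: 18.2
```

```bash
python3 - <<'E'
from tilt import *
np.set_printoptions(precision=4,suppress=True)
delta([581.7,-195,109.5],tgt(0)); P,R,s=pose(); print(s['wrist_force'],s['moment'],s['finger_gap'])
im,d,p=shot('top','t14.png'); cv2.imwrite('pics/t14c.png',cv2.resize(im[110:250,400:550],None,fx=5,fy=4.2,interpolation=cv2.INTER_CUBIC))
im,d,p=shot('scene','s14.png'); cv2.imwrite('pics/s14c.png',cv2.resize(im[100:230,200:340],None,fx=5,fy=4.6,interpolation=cv2.INTER_CUBIC))
E
```

```text
p [ 581.9 -107.8  112.1] jaw deg 0.01 down [-0.0004 -0.0001 -1.    ]
rotvec(tool) [ 0.0001 -0.0004  0.0001] shift now-axes [ 0.0026 -0.0872 -0.0002] shift after turn [ 0.0026 -0.0872 -0.0002] dist 0.087
[-0.5294  0.985  -2.4208] [ 0.1725 -0.1165  0.01  ] 18.17396337596171
```

View pics/t14c.png

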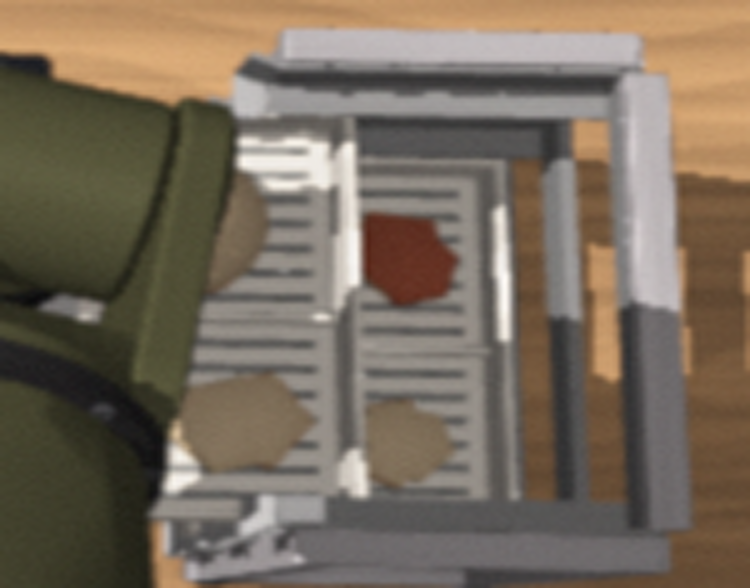

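View pics/s14c.png

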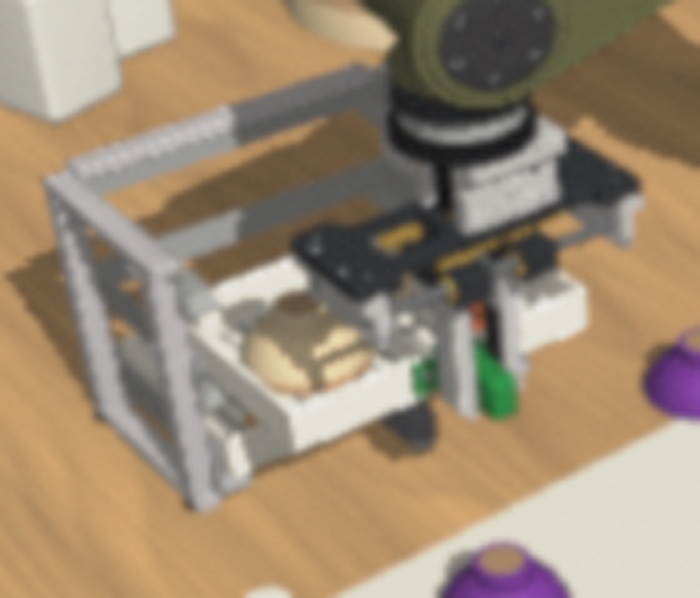

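The tray is about 45 mm into the middle slot without contact forces. Continuing.

Emit:
play_rows(motion=[0, 0, 0, 0.001, -0.005, 0, 0.9, 0, 0, 0, 0.001, -0.009, 0, 0.9, 0, 0, 0, 0, -0.01, 0, 0.9, 0, 0, 0, 0, -0.01, 0, 0.9, 0, 0, 0, 0, -0.01, 0, 0.9, 0, 0, 0, 0, -0.01, 0, 0.9, 0, 0, 0, 0, -0.01, 0, 0.9, 0, 0, 0, 0, -0.007, 0, 0.9, 0, 0, 0, 0, -0.003, 0, 0.9, 0, 0, 0, 0, 0, 0, 0.9])

```text
clock: 22.9
eef_pos: [581.8, -188.5, 109.8]
eef_rot: [-2.976, 1.57, -2.976]
wrist_force: [0.6, -0.4, -2.3]
finger_gap: 17.5
```

```bash
python3 - <<'E'
from tilt import *
np.set_printoptions(precision=4,suppress=True)
delta([581.7,-195,106],tgt(0)); P,R,s=pose(); print(s['wrist_force'],s['moment'],s['finger_gap'])
E
```

```text
p [ 581.8 -188.5  109.8] jaw deg 0.01 down [-0.0006 -0.0001 -1.    ]
rotvec(tool) [ 0.0001 -0.0006  0.0001] shift now-axes [ 0.0038 -0.0065 -0.0001] shift after turn [ 0.0038 -0.0065 -0.0001] dist 0.008
[ 0.6003 -0.3771 -2.2845] [ 0.2099 -0.0583  0.0273] 17.50953919238954
```

Emit:
play_rows(motion=[0, 0, 0, 0.001, -0.002, 0, 0.9, 0, 0, 0, 0.001, -0.002, 0, 0.9, 0, 0, 0, 0, 0, 0, 0.9])

```text
clock: 23.2
eef_pos: [581.8, -192.1, 107.6]
eef_rot: [3.041, 1.57, 3.042]
wrist_force: [0.0, 0.6, -2.2]
finger_gap: 17.6
```

Emit:
play_rows(motion=[0, 0, 0, 0, -0.002, 0, 0.9, 0, 0, 0, 0, 0, 0, 0.9])

```text
clock: 23.4
eef_pos: [581.9, -193.9, 107.6]
eef_rot: [2.946, 1.57, 2.948]
wrist_force: [-0.2, 0.1, -2.6]
finger_gap: 17.8
```

Emit:
play_rows(motion=[0, 0, 0, 0, -0.002, 0, 0.9, 0, 0, 0, 0, 0, 0, 0.9])

```text
clock: 23.6
eef_pos: [582.4, -195.0, 107.8]
eef_rot: [1.376, 1.569, 1.378]
wrist_force: [0.8, 0.5, -2.3]
finger_gap: 17.2
```

Emit:
play_rows(motion=[0, 0, 0, 0, -0.002, 0, 0.9, 0, 0, 0, 0, 0, 0, 0.9])

```text
clock: 23.8
eef_pos: [583.3, -195.1, 108.1]
eef_rot: [1.154, 1.566, 1.156]
wrist_force: [-0.9, 1.2, -3.2]
finger_gap: 17.8
```

Emit:
play_rows(motion=[0, 0, 0, 0, -0.002, 0, 0.9, 0, 0, 0, 0, 0, 0, 0.9])

```text
clock: 24.0
eef_pos: [584.1, -195.2, 108.4]
eef_rot: [1.138, 1.563, 1.141]
wrist_force: [-2.3, 0.4, -2.0]
finger_gap: 17.6
```

```bash
python3 - <<'E'
from tilt import *
np.set_printoptions(precision=4,suppress=True)
delta([581.7,-195,106],tgt(0)); P,R,s=pose(); print(s['wrist_force'],s['moment'],s['finger_gap'])
im,d,p=shot('top','t15.png'); cv2.imwrite('pics/t15c.png',cv2.resize(im[110:250,400:550],None,fx=5,fy=4.2,interpolation=cv2.INTER_CUBIC))
E
```

```text
p [ 584.1 -195.2  108.4] jaw deg 0.16 down [ 0.0034  0.0074 -1.    ]
rotvec(tool) [ 0.0029  0.0034 -0.0074] shift now-axes [ 0.0024  0.0002 -0.0024] shift after turn [ 0.0024  0.0002 -0.0024] dist 0.003
[-2.2992  0.3865 -2.0172] [ 0.4102  0.0673 -0.2296] 17.576246364402067
```

View pics/t15c.png

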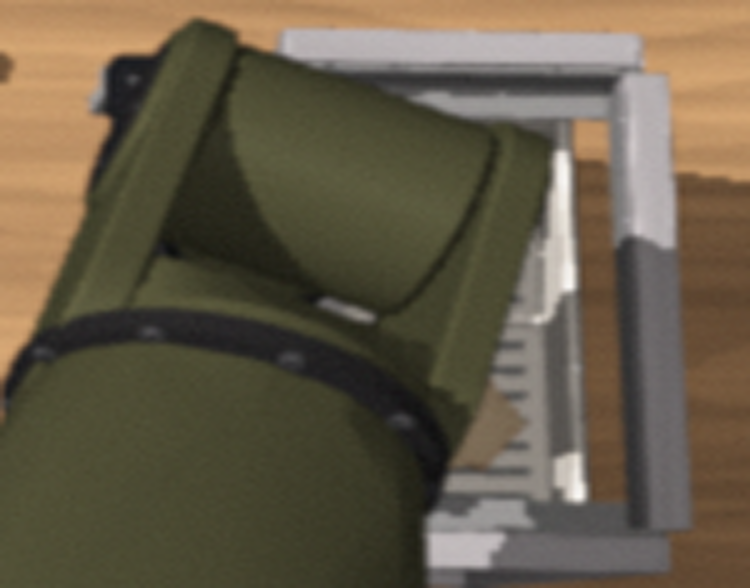

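The arm stopped at y≈-195, so the back stop is reached as predicted. Squaring up and lowering onto the ledges.

Emit:
play_rows(motion=[0.003, 0.0034, -0.0074, 0.001, 0.0005, -0.002, 0.9, 0, 0, 0, 0.001, 0, 0, 0.9, 0, 0, 0, 0, 0, 0, 0.9])

```text
clock: 24.35
eef_pos: [582.0, -195.0, 106.2]
eef_rot: [-1.57, 1.57, -1.57]
wrist_force: [1.4, 1.3, -2.3]
finger_gap: 17.6
```

```bash
python3 - <<'E'
from tilt import *
np.set_printoptions(precision=4,suppress=True)
delta([581.7,-195,104],tgt(0)); P,R,s=pose(); print(s['wrist_force'],s['moment'],s['finger_gap'])
E
```

```text
p [ 582.  -195.   106.2] jaw deg 0.0 down [ 0.     -0.0009 -1.    ]
rotvec(tool) [0.0001 0.     0.0009] shift now-axes [ 0.0022  0.     -0.0003] shift after turn [ 0.0022  0.     -0.0003] dist 0.002
[ 1.3634  1.3394 -2.3218] [ 0.5695 -0.3066 -0.0161] 17.61297329529514
```

Emit:
play_rows(motion=[0, 0, 0.001, 0.001, 0, 0, 0.9, 0, 0, 0, 0.0, 0, 0, 0.9])

```text
clock: 24.55
eef_pos: [582.1, -195.2, 105.2]
eef_rot: [0.94, 1.57, 0.94]
wrist_force: [0.5, 1.8, -2.6]
finger_gap: 17.2
```

Emit:
play_rows(motion=[0, 0, 0, 0.001, 0, 0, 0.9, 0, 0, 0, 0.0, 0, 0, 0.9])

```text
clock: 24.75
eef_pos: [582.1, -195.2, 104.2]
eef_rot: [0.806, 1.57, 0.805]
wrist_force: [0.3, 1.9, -2.4]
finger_gap: 17.9
```

Emit:
play_rows(motion=[0, 0, 0, 0.001, 0, 0, 0.9, 0, 0, 0, 0.0, 0, 0, 0.9])

```text
clock: 24.95
eef_pos: [582.3, -195.3, 103.4]
eef_rot: [0.3, 1.57, 0.299]
wrist_force: [0.2, 2.4, -1.1]
finger_gap: 17.6
```

Emit:
play_rows(motion=[0, 0, 0, 0.001, 0, 0, 0.9, 0, 0, 0, 0.0, 0, 0, 0.9])

```text
clock: 25.15
eef_pos: [582.3, -195.3, 103.4]
eef_rot: [-0.174, 1.57, -0.174]
wrist_force: [0.1, 1.2, -2.5]
finger_gap: 17.6
```

```bash
python3 - <<'E'
from tilt import *
np.set_printoptions(precision=4,suppress=True)
delta([581.7,-195,104],tgt(0)); P,R,s=pose(); print(s['wrist_force'],s['moment'],s['finger_gap'])
im,d,p=shot('scene','s16.png'); cv2.imwrite('pics/s16c.png',cv2.resize(im[100:230,200:340],None,fx=5,fy=4.6,interpolation=cv2.INTER_CUBIC))
E
```

```text
p [ 582.3 -195.3  103.4] jaw deg -0.01 down [ 0.0012 -0.0002 -1.    ]
rotvec(tool) [-0.0002  0.0012  0.0002] shift now-axes [-0.0006  0.0003 -0.0006] shift after turn [-0.0006  0.0003 -0.0006] dist 0.001
[ 0.1397  1.1516 -2.4533] [ 0.3323  0.025  -0.1676] 17.556500237933793
```

View pics/s16c.png

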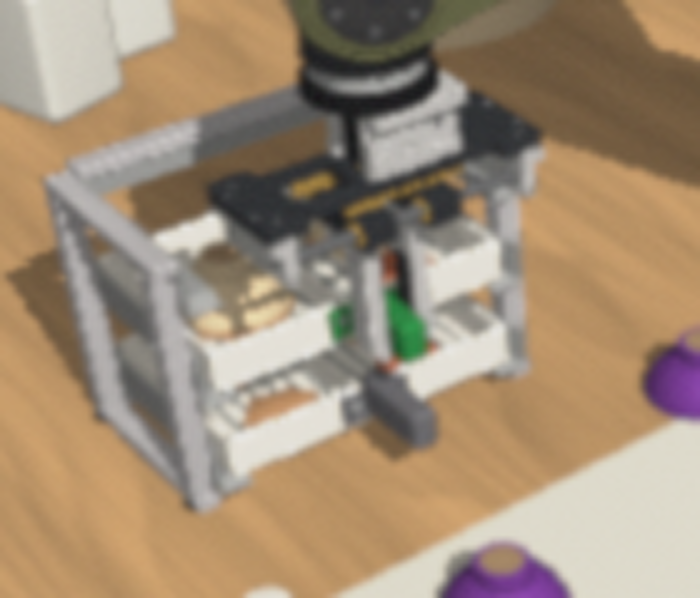

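Emit:
play_rows(motion=[0, 0, 0, 0.0015, -0.001, 0, 0.9, 0, 0, 0, 0.0, 0, 0, 0.9])

```text
clock: 25.4
eef_pos: [582.6, -195.4, 103.5]
eef_rot: [0.405, 1.569, 0.405]
wrist_force: [-0.9, 0.6, -1.5]
finger_gap: 17.7
```

The tray is resting on the ledges; TCP height stays at 103.4. Releasing.

Emit:
play_rows(motion=[0, 0, 0, 0, 0, 0, 0.55, 0, 0, 0, 0, 0, 0, 0.4, 0, 0, 0, 0, 0, 0, 0.2, 0, 0, 0, 0, 0, 0, 0.1, 0, 0, 0, 0, 0, 0, 0.1, 0, 0, 0, 0, 0, 0, 0.1])

```text
clock: 26.0
eef_pos: [582.8, -196.6, 103.3]
eef_rot: [-0.301, 1.568, -0.3]
wrist_force: [0.9, 0.5, 0.6]
finger_gap: 42.4
```

```bash
python3 - <<'E'
from tilt import *
np.set_printoptions(precision=4,suppress=True)
delta([581.7,-195,200],tgt(0)); P,R,s=pose(); print(s['wrist_force'],s['moment'],s['finger_gap'])
im,d,p=shot('wrist','w17.png')
E
```

```text
p [ 582.8 -196.6  103.3] jaw deg 0.0 down [ 0.0029 -0.0009 -1.    ]
rotvec(tool) [0.0001 0.0029 0.0009] shift now-axes [-0.0967  0.0015 -0.0008] shift after turn [-0.0967  0.0016 -0.0011] dist 0.097
[0.8934 0.5315 0.5549] [-0.0805 -0.0272  0.0308] 42.359556915151906
```

View pics/w17.png

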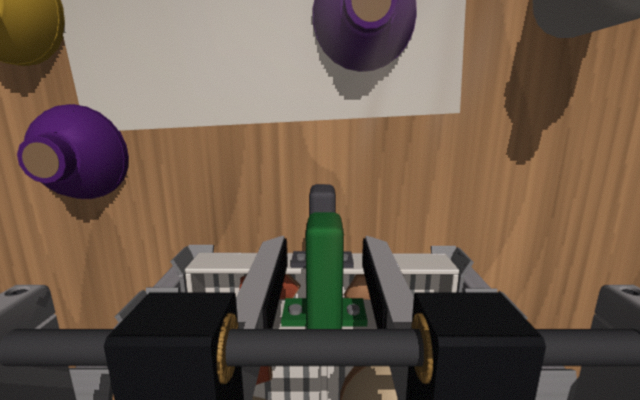

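The jaws are clear of the grip at (325,270). Moving straight up, then back.

Emit:
play_rows(motion=[0, 0, 0, -0.008, 0, 0, 0.1, 0, 0, 0, -0.015, 0, 0, 0.1, 0, 0, 0, -0.025, 0, 0, 0.1, 0, 0, 0, -0.03, 0, 0, 0.1, 0, 0, 0, -0.03, 0.01, 0, 0.1, 0, 0, 0, -0.03, 0.03, 0, 0.1, 0, 0, 0, -0.02, 0.04, 0, 0.1, 0, 0, 0, 0, 0.045, 0, 0.1, 0, 0, 0, 0, 0.045, 0, 0.1, 0, 0, 0, 0, 0.04, 0, 0.1, 0, 0, 0, 0, 0.02, 0, 0.1, 0, 0, 0, 0, 0, 0, 0.1, 0, 0, 0, 0, 0, 0, 0.1])

```text
clock: 27.35
eef_pos: [581.3, 41.4, 284.6]
eef_rot: [-0.09, 1.553, -0.091]
wrist_force: [1.0, -0.9, -0.6]
finger_gap: 41.9
```

```bash
python3 - <<'E'
from tilt import *
np.set_printoptions(precision=4,suppress=True)
P,R,s=pose(); print(P,s['wrist_force'])
# tray presumed at home (582.3,-301): G = C+(0,106)
tilt(0,[582,-195],95)
for c in ['top','scene']:
    im,d,p=shot(c,c+'f.png'); Q=cloud(p,d);x,y,z=Q[...,0],Q[...,1],Q[...,2]
    for n in ['tray_center','bowl_center','tray_grip','sherd_a_center','sherd_b_center','jar','flask','tape','rack_home']:
        for r in place_of(c,n)[:5]: print(c,n,round(r['conf'],2),wp(p,r['at']).round(1))
    m=(z>119)&(z<131)&(y<-200)&(abs(x-582)<103)
    F=m&(y>-240)&(abs(x-582)>15)
    print(c,'front rim y',np.percentile(y[F],[5,50,95]) if F.any() else '', 'x',np.percentile(x[F],[1,99]))
    g=(im[...,1].astype(int)>im[...,2]+25)&(im[...,1].astype(int)>im[...,0]+15)&(z>120)&(abs(x-582)<40); print('grip',Q[g].min(0),Q[g].max(0),g.sum())
    b=im[95:245,390:550] if c=='top' else im[100:230,200:340]; cv2.imwrite('pics/f_%s.png'%c,cv2.resize(b,None,fx=4.6,fy=4,interpolation=cv2.INTER_CUBIC))
E
```

```text
[581.2537  41.4235 284.641 ] [ 0.9694 -0.9265 -0.5775]
top 1951 floor z over zu 2.3 slope along x deg -0.01 along y 0.07
  foot in tray -0.6 48.9 43.6 252
scene 246 floor z over zu 2.1 slope along x deg 0.37 along y 0.15
  foot in tray -4.7 52.2 42.5 93
top bowl_center 0.96 [352.2 -48.6  22.7]
top bowl_center 0.89 [617.1 -50.9  16.1]
top bowl_center 0.87 [ 632.5 -304.7  118.6]
top bowl_center 0.8 [ 389.3 -148.    19.2]
top bowl_center 0.35 [ 531.1 -269.6  107.8]
top sherd_a_center 0.94 [ 534.3 -328.   104.1]
top sherd_b_center 0.77 [ 531.5 -269.1  107. ]
top jar 0.6 [745.4 222.   -3.8]
top flask 0.57 [759.5 -39.7  -0.5]
top rack_home 0.47 [ 628.4 -300.5   99.5]
top rack_home 0.2 [ 635.5 -299.2  138.7]
top front rim y [-234.9813 -232.157  -229.4788] x [486.3965 682.1032]
grip [ 559.9288 -368.0082  120.088 ] [ 621.7512 -170.7471  140.9933] 303
scene tray_center 0.93 [ 584.3 -298.4  108.3]
scene bowl_center 0.94 [612.1 -50.4  20.1]
scene bowl_center 0.91 [ 634.  -304.9  118.5]
scene bowl_center 0.8 [356.3 -46.1  18.4]
scene bowl_center 0.75 [ 386.7 -153.8   21.9]
scene tray_grip 0.61 [ 581.8 -195.   117.7]
scene tray_grip 0.23 [765.1 -40.1  -2.1]
scene tray_grip 0.18 [ 633.5 -304.2  117.6]
scene sherd_a_center 0.72 [ 581.7 -296.     3.1]
scene sherd_a_center 0.41 [ 535.1 -325.1  102.1]
scene sherd_b_center 0.48 [ 537.4 -270.1  104. ]
scene jar 0.58 [749.  217.7  -1.7]
scene flask 0.56 [ 532.9 -270.1  106. ]
scene flask 0.55 [762.  -37.5   0.1]
scene tape 0.86 [761.3 100.   -1.9]
scene rack_home 0.66 [ 633.5 -299.5  136.3]
scene front rim y [-235.1192 -229.8044 -225.6939] x [486.5088 684.4038]
grip [ 576.3097 -229.416   120.215 ] [ 604.6607 -166.9767  136.3571] 118
```

View pics/f_top.png

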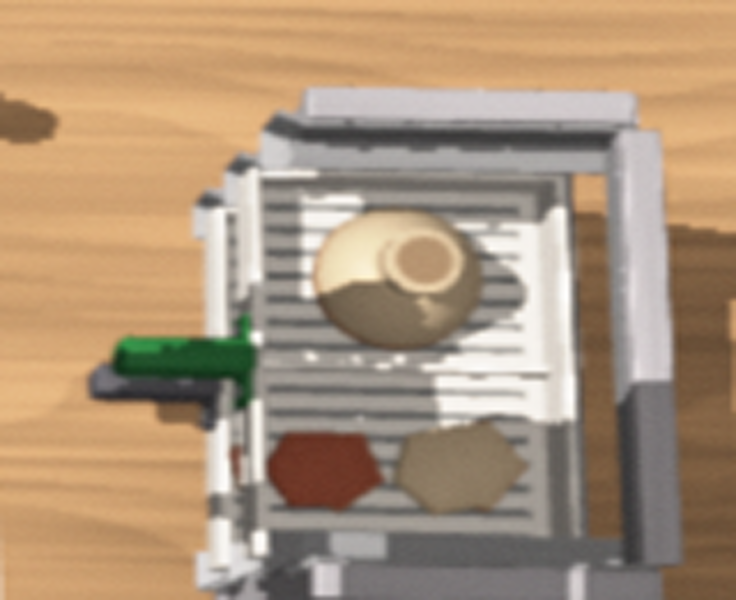

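View pics/f_scene.png

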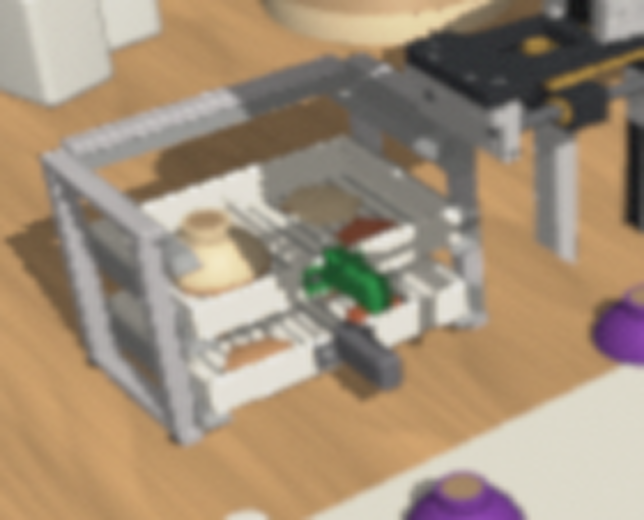

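The middle-slot tray's front rim (y≈-232 top, -230 scene) matches the lower tray's within 0.5 mm. It is level, with the bowl and sherds in their bays. Handing in.

```bash
python3 -c "
from cell import *
print(sign_off())"
```

```text
the job is handed in; nothing more can be done
None
```

I gripped the beige bowl by its foot ring and set it foot-up in the tray's empty bay. Then I carried the tray level by its green grip, slid it into the middle slot until it met the back stop, lowered it onto the ledges, let go and backed off. I handed it in after about 28 s of the 72 s allowed; `sign_off()` gave no verdict.

**Last checks:**
- **Tray seating:** its front wall lines up with the fixed tray below within about 0.5 mm in both cameras. The floor slope was under 0.1° in the top view and under 0.4° in the scene view.
- **Bowl:** its foot measured about 49 mm to the +y side of the tray's middle in the top view, where the bay centre is.
- **Sherds:** both show in the −y bay.
- **Bystanders:** the trained networks put the jar and the bottle within about 10 mm of where they started. The tape roll was confirmed only in the scene view, within about 7 mm.

**Disagreements:** the scene camera put the bowl 3–4 mm away from the top camera's reading, still well inside the limits. The networks' `rack_home` and a few low-confidence detections were clearly wrong in the last pictures, so I did not use them. While pushing against the back stop, the tool drifted 2–3 mm sideways; I squared it up before lowering.

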